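# Weigh the tub of empty colour tubes on the hanging scale

## Robot

A 7-joint arm with a two-finger parallel gripper is mounted at the origin on the work surface. World frame = base frame: x ahead of the robot, y to its left, z up, the work surface at z = 0. Lengths are in m, angles in rad, forces in N, time in s.
With the tool pointing down it reaches from about 0.4 to 0.875 m from the base axis. Payload 19.3 kg.
Tool frame: the origin (TCP) lies at the very end of the fingers, on their centre line; the grasp point (between the pads) lies 19 mm behind it; z points along the fingers, y is the direction in which the jaws open and shut (so a half turn about z gives the same grasp; the last joint's range is limited). The gripper opens to 85 mm and grips with 20 to 120 N. Pads are 22 mm wide; open, the fingers measure 114 mm over their backs; the gripper's body (76 mm by 85 mm) begins 54 mm behind the grasp point. The pads swing forward as they close: fully open they stand 13 mm farther back than shut.
Start: joints at [1.13, 0.521, -0.036, 1.599, 0.021, 1.021, -0.113], TCP at [0.226, -0.583, 0.2] pointing down, gripper open.
Joint ranges: [-2.91, 2.91], [-0.3, 2.13], [-1.5, 1.42], [0.17, 2.43], [-1.26, 4.41], [0.16, 1.93], [-2.52, 2.52]. Speed limits (rad/s): [1.89, 1.89, 2.39, 2.39, 3.01, 3.01, 3.01].

## Interface

Orientations are given as [roll, pitch, yaw] about the fixed x, y, z axes, in that order (R = Rz(yaw) Ry(pitch) Rx(roll)).
In Python, from workcell import bot, viewer gives the robot as it stands.
- The arm moves only by the shell command python3 -m creep 'ROWS' [FORCE]. ROWS is JSON, a list of rows, each an object of numbers: "rx", "ry", "rz": the turn, a rotation vector about the tool's x, y, z in degrees; "tx", "ty", "tz": the shift along the tool's x, y, z in mm; "hand": the closure, from -1 (fully open) to 1 (shut), so that 0 is half open. In form: [{"rx": .., "ry": .., "rz": .., "tx": .., "ty": .., "tz": .., "hand": ..}, ...]. A call has 1 to 8 rows; each row is the pose to reach, as a shift and turn from the pose commanded when the call began, along the tool's axes at that moment; what a row does not reach only later rows make up. A row lasts 1/10 s, in which the tool goes at most 50 mm and 8.59 degrees, less where a joint would pass 70% of its speed; a pose out of reach is approached as far as the arm can. A call with a gripper value outside its range is refused whole. The fingers move at their own pace and stop on an object; FORCE is the grip in N (left out, the last holds). Time passes only in rows, so rows that repeat a pose let the fingers close. It gives the time, the measured TCP pose, the force and the opening at its end, in the units of the state.
- bot.observe(): the state, without advancing time (a new reading comes with each control period).
- viewer.grab_frame(name): name is "side" or "top"; returns a dict with "pixels" (384x512x3 uint8, blue, green, red), "vertical_fov" (degrees; the focal length in pixels is half the picture's height over the tangent of half this angle, whatever the lens; pixels are square), "cx", "cy" (the principal point, pixels), "distortion" ([k1, k2, p1, p2, k3] as OpenCV has them; the pictures are not rectified), "rvec" (rotation vector, rad) and "tvec" (3), from world to camera coordinates, as OpenCV has them. Camera axes: x right, y down, z forward; pixel columns grow to the right and rows downward; lengths in m; the calibration is good to about 2 mm. A picture is of the moment at which its call begins. There is no depth.
- bot.job_done(): hands the job in, once; it reports no verdict.
Trained networks look in a picture, given as the dict that the camera call returned (one of the last four; its "shot" number tells which), for a name from the list of things; names that differ only in an ending like _2 or _b are one class to them, and where a whole thing is asked for, a point or a joint stands for the part that bears it (a point fixed in the world has none). Each returns a list of dicts, best first, with "score" (0 to 1); they miss things now and then, are a little off and sometimes report something else, mostly with a low value. They report only what shows in the picture. A call takes as long as a camera call. They do not tell look-alikes from the thing itself.
- viewer.outline_of(target, picture): "mask" (384x512 bool, what is visible of it) and "bbox" ([left, top, right, bottom] in pixels, round what is visible of it).
The state is a dict: "clock": time; "qpos": joint angles; "qd": joint speeds; "joint_efforts": joint torques, N m; "position": TCP position; "tool_rot": TCP orientation; "force": force on the tool from outside, world axes, zero at the start; "moment": the same for the moment, N m; "grip_width": finger opening in m.
Only numpy, scipy, OpenCV 4.12 (cv2) and the standard library are available. Lean on these libraries where they do the work, as an engineer would, in place of code of your own. Each camera call takes 0.05 s, during which the arm holds its last target.

## Task

Weigh the tub of empty colour tubes: pick it up by its steel handle, keep it upright, and hang it by the middle of the handle on the spring scale's hook, letting the weight down gently, and let go of it. When the hook has stopped bobbing and the tub hangs quite still, and not before, press the indicator's key fully down to store the reading, let it come up again, and leave the tub hanging still on the hook. Do not knock or shift the pump bottles, the carton or the bowl.

Things in the scene. Friction and masses are not known exactly. Their poses are not given: they have to be found in the camera images.
- tub_center (a point): Centre of the loose tub, half-way up (70 mm above its underside). Open grey plastic tub, 190 mm (x) x 120 mm (y), walls 65 mm high, heaped with empty aluminium tubes to 80 mm; 0.3 to 0.65 kg, the weight low in the middle. A rigid arched steel handle stands over its long middle line. x along the handle, z up; the same either way round.
- handle_mid (a point): Middle of the tub's handle, on the bar's centre line at the top of a small kink, 148 mm above the tub's underside: the place that goes on the hook. Round bar 10 mm thick in the tub's x-z plane, level 8 mm below this point from 16 to 70 mm either side of the middle (to grip), then down to the end walls. Axes as the tub's.
- hook_seat (a point): Lowest point inside the scale's J-shaped hook, on top of its 8 mm wire, where a hung bar rests; 235 mm above the counter when empty. The hook lies in its y-z plane: a bar lying along its x (away from the robot, as the stand's) hangs in it. The gap between tip and shank is 28 mm wide, open upwards and to +y.
- hook_tip (a point): Top of the hook's free end, 23 mm to +y of the seat and 31 mm above it. Opposite, at -y, the shank (13 to 21 mm from the seat) rises to 60 mm above the seat, then leans back to y = 0 at 90 mm and runs up, with an 18 mm collar. So a bar is brought over the tip from +y with its centre line about 50 mm above the seat, then lowered.
- stand: Fixed bench stand of the scale; origin on the counter below the hook. Base plate 12 mm thick, x from -70 to 200 mm, y within 85 mm; column 22 mm in diameter at x = 150, y = -60 mm, 477 mm tall; level arm at 452 mm height from the column to above the hook; upright spring housing 43 mm in diameter from 346 mm height up, above the hook.
- hook (a joint): How far the sprung hook is pulled down (m): 0 empty, stop at 0.065. About 120 N/m: the tub pulls it down 20 to 50 mm. It bobs for 1 to 3 s after the load is let go.
- indicator: Fixed white weighing indicator, 100 mm (x) x 130 mm (y) x 45 mm high, origin under its centre; dark window on the +x half of its top and one round key on the -x half.
- key_top (a point): Centre of the top of the indicator's round grey key (32 mm in diameter), which is pressed straight down.
- key (a joint): How far the key is pressed (m): 0 up, 0.006 fully down, which takes 5 N; it springs back.
- pump_tall: Loose pump bottle (bystander), 60 mm in diameter, 209 mm tall over its pump, spout to its -x reaching 40 mm from the axis; origin under its centre.
- pump_wide: Loose pump bottle (bystander), 72 mm in diameter, 169 mm tall over its pump, spout to its -x reaching 40 mm from the axis; origin under its centre.
- carton: Loose upright carton (bystander), 50 x 62 mm, 175 mm tall; origin under its centre.
- bowl: Loose mixing bowl (bystander), 110 mm in diameter, 55 mm high; origin under its centre.
There are look-alikes about, which are no part of the job. What is meant by the part that bears tub_center is not orange or yellow, and is the larger of those in its own colour.

How it is judged:
On the way, in this order (a step that is already met when the one before it is completed fails the run):
1. the tub hangs by the middle of its handle on the hook, let go and still, with the spring settled (distance between handle_mid and hook_seat below 0.012 m and value of joint hook above 0.012 m and velocity of joint hook between -0.012 and 0.012 m/s and contact force between each of the arm, the fingers and tub below 0.05 N and angle between tub_center's own z axis and vertical below 0.2 rad and linear speed of tub below 0.025 m/s and angular speed of tub below 0.25 rad/s), for 0.4 s.
2. the indicator's key is pressed fully down (value of joint key above 0.0045 m), for 0.05 s.
At the end, for the whole second after the job is handed in: The tub hangs upright (within 0.2 rad) by the middle of its handle on the scale's hook (handle middle within 12 mm of the hook's seat), the hook pulled down more than 12 mm and still (under 12 mm/s), the tub still (under 25 mm/s and 0.25 rad/s), and the key up again (within 1.5 mm) (distance between handle_mid and hook_seat below 0.012 m and value of joint hook above 0.012 m and velocity of joint hook between -0.012 and 0.012 m/s and angle between tub_center's own z axis and vertical below 0.2 rad and linear speed of tub below 0.025 m/s and angular speed of tub below 0.25 rad/s and value of joint key below 0.0015 m); the robot touches nothing.
It fails at once if the key was pressed before the tub hung free and still on the hook (value of joint key above 0.003 m and not (distance between handle_mid and hook_seat below 0.015 m and value of joint hook above 0.012 m and contact force between each of the arm, the fingers and tub below 0.1 N and velocity of joint hook between -0.02 and 0.02 m/s and linear speed of tub below 0.04 m/s and angular speed of tub below 0.4 rad/s)).
It fails at once if the weight was dropped on the hook (the hook went down faster than 0.35 m/s) (velocity of joint hook above 0.35 m/s).
It fails at once if the tub was tipped by more than 0.6 rad and would spill (angle between tub_center's own z axis and vertical above 0.6 rad).
It fails at once if a bystander was shifted by more than 25 mm or tipped (distance of any of pump_tall, pump_wide, carton, bowl from where it was at the start of the episode above 0.025 m or angle between any of pump_tall, pump_wide, carton, bowl's own z axis and vertical above 0.3 rad).
It also fails if it takes over 70 s, if anything falls off the work surface, if the arm or the gripper's body presses on something with over 40 N, if the wrist force passes 120 N, or if a joint passes its speed limit or range.

## Working session

There is one attempt and no reset: what is moved stays moved. The work goes in short steps, Python scripts to look and compute and a shell command to move; the robot and the scene stay as the last step left them, time stands still between calls to the robot, and variables do not carry over. Pictures are saved under pics/ and viewed, and the job is handed in when it is done.

```bash
mkdir -p pics; ls
python3 - <<'E'
from workcell import bot, viewer
import cv2,numpy as np
print(bot.observe())
for n in ("side","top"):
    f=viewer.grab_frame(n)
    cv2.imwrite(f"pics/{n}0.png",f["pixels"])
    np.save(f"pics/{n}0.npy",{k:v for k,v in f.items()},allow_pickle=True)
    print({k:v for k,v in f.items() if k!="pixels"})
E
```

```text
pics
{'clock': 0.0, 'qpos': array([ 1.1298236 ,  0.52202192, -0.03630818,  1.60001291,  0.02118013,
        1.02108114, -0.11280313]), 'qd': array([-4.08950774e-04, -1.55615298e-03, -4.94293404e-04,  1.18342927e-04,
       -1.09234238e-03, -6.89151624e-05,  1.08274485e-05]), 'joint_efforts': array([ 3.67313496e-04, -9.27115417e+01,  1.98000446e+00, -3.69929338e+01,
        1.77946722e-02,  8.13127728e-03,  3.59621811e-05]), 'position': array([ 0.22628233, -0.58219735,  0.19911927]), 'tool_rot': array([-3.14045596e+00,  7.36752807e-05,  3.70732701e-01]), 'force': array([0.23005487, 1.05097779, 0.14700011]), 'moment': array([-0.05298877,  0.01389247, -0.01768325]), 'grip_width': 0.08525549080986378}
{'vertical_fov': 51.20686447235634, 'cx': 253.09965619975898, 'cy': 193.56362142471608, 'distortion': array([-0.11775719,  0.        ,  0.        ,  0.        ,  0.        ]), 'rvec': array([ 0.98665175, -2.32363907,  1.15513527]), 'tvec': array([0.34982783, 0.38915459, 1.2587118 ]), 'shot': 1}
{'vertical_fov': 47.85726252729731, 'cx': 248.43161953504284, 'cy': 200.19578976755338, 'distortion': array([0.04178781, 0.        , 0.        , 0.        , 0.        ]), 'rvec': array([ 2.13878356, -2.12328962,  0.22632813]), 'tvec': array([-0.07206391,  0.56377716,  1.64390494]), 'shot': 2}
```

View pics/side0.png

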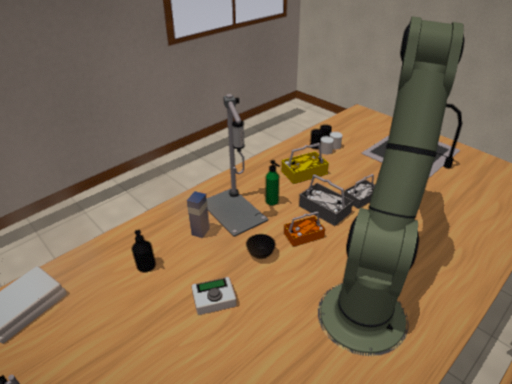

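View pics/top0.png

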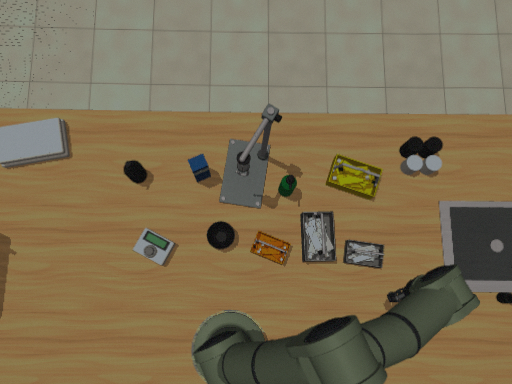

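The candidates in the top view are yellow (355,176), orange (271,247), large grey (318,236) and small grey (364,254). The large grey one fits, since it is neither orange nor yellow and is the larger of its colour. I'll confirm that in a crop and measure it.

```bash
cat > h.py <<'E'
import numpy as np, cv2
def K(f):
    h=f["pixels"].shape[0]; fl=h/2/np.tan(np.radians(f["vertical_fov"])/2)
    return np.array([[fl,0,f["cx"]],[0,fl,f["cy"]],[0,0,1.]])
def proj(f,P):
    return cv2.projectPoints(np.asarray(P,float).reshape(-1,1,3),f["rvec"],f["tvec"],K(f),f["distortion"])[0].reshape(-1,2)
def rays(f,uv):
    n=cv2.undistortPoints(np.asarray(uv,float).reshape(-1,1,2),K(f),f["distortion"]).reshape(-1,2)
    R=cv2.Rodrigues(f["rvec"])[0]; C=-R.T@f["tvec"]
    return C,(np.c_[n,np.ones(len(n))]@R)
def onz(f,uv,z):
    C,d=rays(f,uv); return C+d*((z-C[2])/d[:,2])[:,None]
def tri(fa,ua,fb,ub):
    A=[];b=[]
    for f,u in((fa,ua),(fb,ub)):
        C,d=rays(f,[u]);d=d[0]/np.linalg.norm(d[0]);M=np.eye(3)-np.outer(d,d);A.append(M);b.append(M@C)
    A=np.vstack(A);b=np.hstack(b);x=np.linalg.lstsq(A,b,rcond=None)[0]
    return x,np.linalg.norm(A@x-b)
E
python3 - <<'E'
from workcell import bot, viewer
import cv2,numpy as np
from h import *
out={}
for n in ("side","top"):
    f=viewer.grab_frame(n); out[n]=f
    for t in ["tub_center","handle_mid","hook","stand","indicator","key","pump_tall","pump_wide","carton","bowl"]:
        for r in viewer.outline_of(t,f)[:6]:
            if r["score"]<.25: continue
            m=r["mask"]; ys,xs=np.nonzero(m); c=(xs.mean(),ys.mean())
            print(n,t,round(r["score"],2),r["bbox"],m.sum(),np.round(c,1),"z0:",np.round(onz(f,[c],0.0)[0,:2],3))
            out.setdefault((n,t),[]).append(m)
np.save("pics/m.npy",out,allow_pickle=True)
t=out["top"]["pixels"][190:280,230:400]; cv2.imwrite("pics/cropT.png",cv2.resize(t,None,fx=4.5,fy=4.5,interpolation=cv2.INTER_CUBIC))
t=out["side"]["pixels"][80:260,200:380]; cv2.imwrite("pics/cropS.png",cv2.resize(t,None,fx=3.3,fy=3.3,interpolation=cv2.INTER_CUBIC))
E
```

```text
side tub_center 0.82 [286.3, 212.1, 328.0, 248.9] 977 [303.9 229.8] z0: [ 0.4   -0.177]
side tub_center 0.77 [345.5, 179.7, 373.9, 209.9] 576 [360.  192.5] z0: [ 0.385 -0.546]
side tub_center 0.64 [301.8, 174.5, 351.9, 226.6] 1584 [325.9 202.2] z0: [ 0.449 -0.381]
side tub_center 0.62 [281.0, 145.6, 331.7, 184.2] 1060 [304.2 166.3] z0: [ 0.702 -0.531]
side tub_center 0.45 [192.2, 278.6, 238.8, 315.9] 1238 [213.2 295.5] z0: [0.397 0.29 ]
side handle_mid 0.88 [282.4, 144.6, 327.3, 183.1] 1132 [304.3 165.5] z0: [ 0.706 -0.537]
side handle_mid 0.78 [341.6, 173.1, 373.3, 204.4] 590 [360.5 191.9] z0: [ 0.386 -0.551]
side handle_mid 0.73 [299.9, 175.8, 354.0, 227.5] 1579 [325.7 201.8] z0: [ 0.451 -0.382]
side handle_mid 0.56 [283.7, 209.8, 327.8, 245.9] 1002 [304.4 229.1] z0: [ 0.401 -0.181]
side hook 0.5 [236.8, 148.4, 245.0, 177.8] 64 [238.9 165.6] z0: [ 0.932 -0.308]
side hook 0.42 [300.1, 175.1, 351.4, 225.9] 1463 [326.  203.1] z0: [ 0.445 -0.376]
side stand 0.95 [207.2, 94.8, 267.4, 236.7] 2685 [234.5 182.3] z0: [ 0.84  -0.198]
side indicator 0.71 [195.4, 278.3, 236.0, 314.6] 1198 [213
[... 1268 characters left out ...]
9.8] 3197 [248.4 164.9] z0: [ 0.723 -0.068]
top stand 0.74 [299.8, 210.4, 338.1, 259.6] 1625 [317.7 236.5] z0: [ 0.43  -0.347]
top indicator 0.75 [133.9, 232.5, 174.5, 265.7] 886 [154.  246.4] z0: [0.386 0.302]
top indicator 0.53 [189.0, 156.3, 209.9, 184.3] 386 [199.  167.6] z0: [0.709 0.134]
top key 0.52 [147.0, 250.8, 156.2, 254.9] 39 [149.5 250.8] z0: [0.368 0.319]
top pump_tall 0.8 [280.6, 175.7, 296.9, 196.6] 282 [287.4 185.7] z0: [ 0.637 -0.228]
top pump_wide 0.57 [120.1, 159.6, 148.0, 184.5] 405 [134.8 171.6] z0: [0.689 0.394]
top carton 0.86 [187.8, 155.1, 210.4, 183.4] 411 [199.4 168.2] z0: [0.706 0.132]
top bowl 0.73 [207.8, 222.8, 237.3, 249.6] 586 [220.2 234.8] z0: [0.433 0.043]
```

View pics/cropT.png

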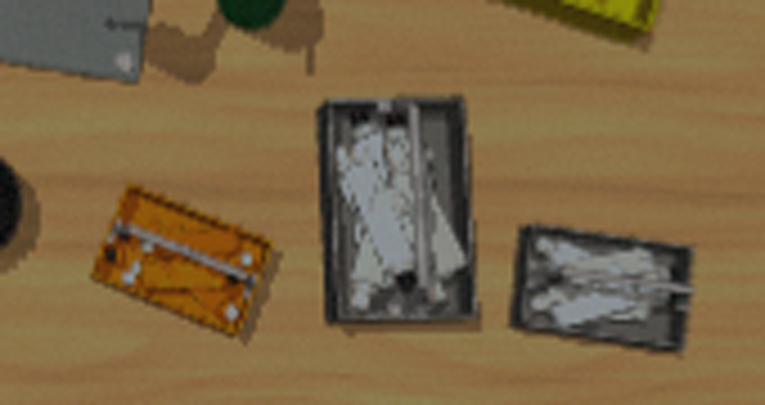

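View pics/cropS.png

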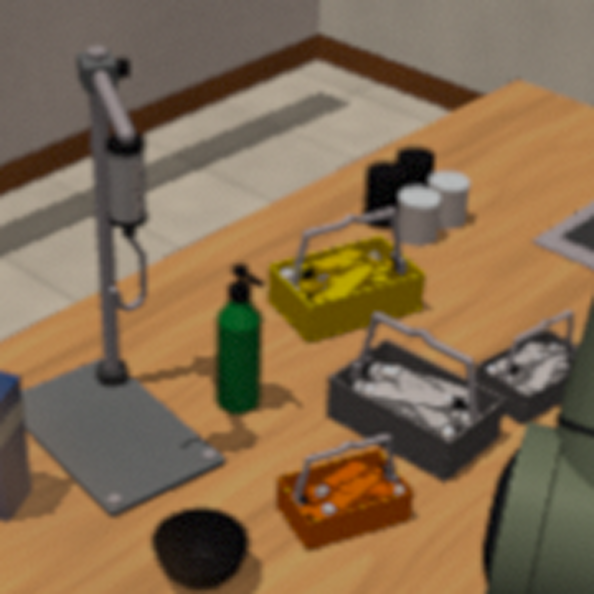

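The crop confirms the target: the large grey tub at top-view (318,236), clearly bigger than the small grey one at (364,254). Next I'll enlarge the stand and indicator for the corner fits.

Run:
```python
import cv2,numpy as np
o=np.load("pics/m.npy",allow_pickle=True).item()
def c(n,x0,y0,x1,y1,s,name):
    t=o[n]["pixels"][y0:y1,x0:x1]; t=cv2.resize(t,None,fx=s,fy=s,interpolation=cv2.INTER_CUBIC)
    t=cv2.convertScaleAbs(t,alpha=1.3,beta=10)
    for x in range(x0-x0%10+10,x1,10): cv2.line(t,((x-x0)*s,0),((x-x0)*s,6),(0,0,255),1); cv2.putText(t,str(x),((x-x0)*s,16),0,.35,(0,0,255))
    for y in range(y0-y0%10+10,y1,10): cv2.line(t,(0,(y-y0)*s),(6,(y-y0)*s),(0,0,255),1); cv2.putText(t,str(y),(8,(y-y0)*s),0,.35,(0,0,255))
    cv2.imwrite(f"pics/{name}.png",t)
c("top",205,95,300,215,5,"stT"); c("side",195,90,280,190,6,"stS1"); c("side",195,170,280,245,8,"stS2")
a=o["top"]["pixels"]
c("top",125,220,185,275,8,"inT"); c("side",185,270,245,320,8,"inS")
```

```text
(no output)
```

View pics/stT.png

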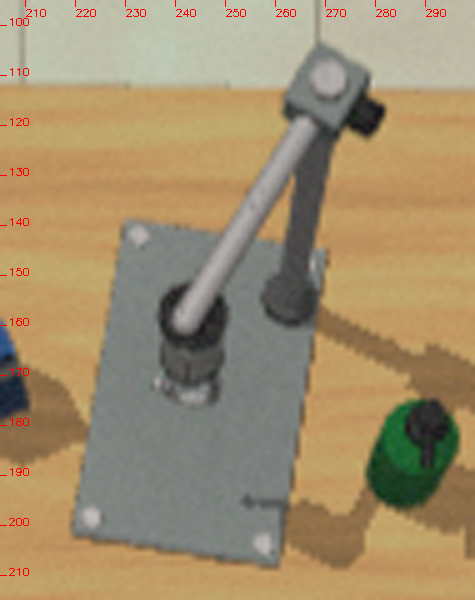

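View pics/stS1.png

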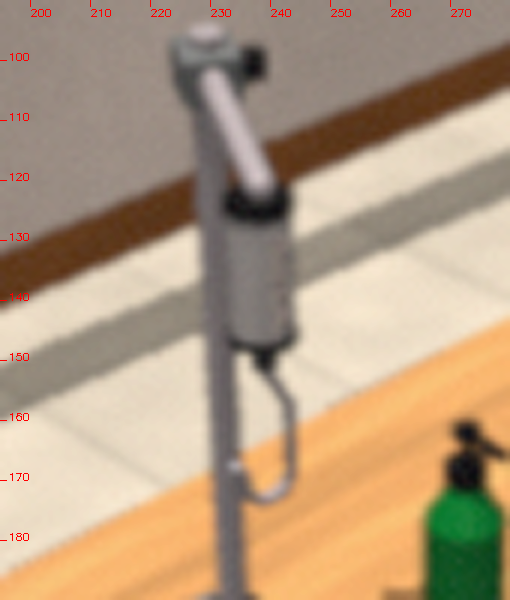

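View pics/stS2.png

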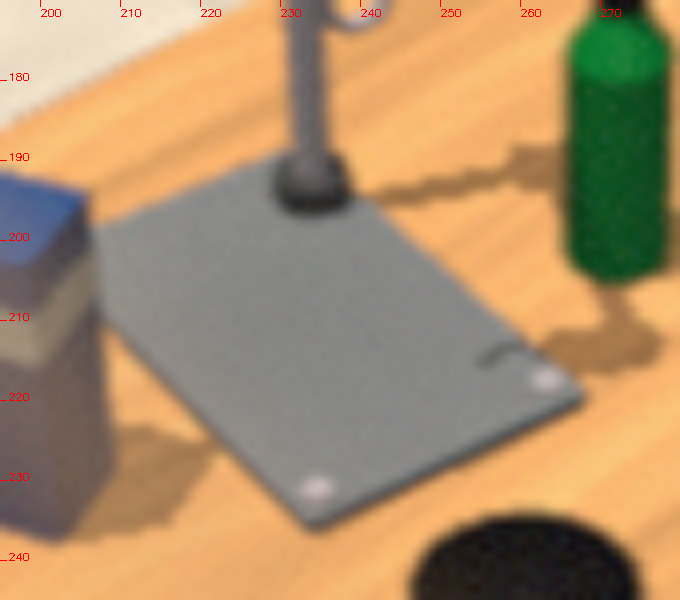

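View pics/inT.png

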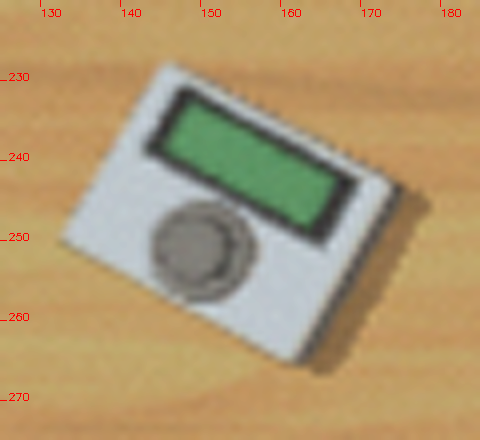

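View pics/inS.png

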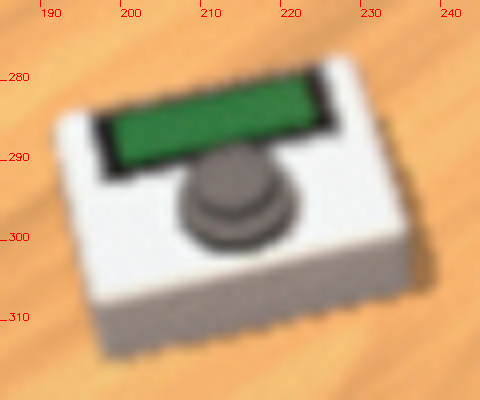

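```bash
cat > fit.py <<'E'
import numpy as np
from h import *
from scipy.optimize import least_squares
o=np.load("pics/m.npy",allow_pickle=True).item()
def px(l,x0,y0,s): l=np.array(l,float); return (l+.5)/s-.5+[x0,y0]
def fit(obs,x0):
    # obs: list of (cam, local pts, uv); 
    def W(p,L): L=np.atleast_2d(L); c,s=np.cos(p[2]),np.sin(p[2]); return np.c_[p[0]+c*L[:,0]-s*L[:,1],p[1]+s*L[:,0]+c*L[:,1],L[:,2]]
    def r(p): return np.hstack([(proj(o[c],W(p,L))-u).ravel() for c,L,u in obs])
    R=least_squares(r,x0,loss="soft_l1"); return R.x,np.round(r(R.x).reshape(-1,2),1),W
def box(x0,x1,y0,y1,z): return np.array([[x1,y1,z],[x1,y0,z],[x0,y0,z],[x0,y1,z]]) # TL TR BR BL in top view when yaw 0
T="top";S="side"
st=[(T,box(-.07,.2,-.085,.085,.012),px([[122,221],[326,248],[278,567],[74,533]],205,95,5)),
 (S,[[-.07,.085,.012],[-.07,-.085,.012]],px([[315,519],[585,392]],195,170,8)),
 (S,[[0,.023,.266],[0,0,.231]],px([[235,466],[265,496]],195,90,6))]
ind=[(T,box(-.05,.05,-.065,.065,.045),px([[168,62],[398,184],[295,365],[60,240]],125,220,8)),
 (S,box(-.05,.05,-.065,.065,.045),px([[58,115],[352,55],[405,232],[95,305]],185,270,8))]
tub=[(T,box(-.095,.095,-.06,.06,.065),px([[320,100],[464,97],[478,316],[328,322]],230,190,4.5)),
 (S,box(-.095,.095,-.06,.06,.065)[[3,1,2]],px([[330,377],[500,402],[445,440]],200,80,3.3)[[0,1,2]][[0,1,2]]),
 (S,[[0,0,.148]],px([[430,328]],200,80,3.3))]
# side-view tub corners: left=+y far? resolve by projection check
if __name__=="__main__":
    for n,ob,x in(("stand",st,[.65,-.05,0]),("ind",ind,[.4,.3,0]),("tubTop",tub[:1],[.43,-.35,0])):
        p,e,W=fit(ob,x); print(n,np.round(p,4),e.tolist())
    print(proj(o[S],W(p,np.r_[box(-.095,.095,-.06,.06,.065),[[0,0,.148],[.07,0,.14],[-.07,0,.14]]])).round(1).tolist())
    print("manual side corners",px([[330,377],[388,345],[500,402],[445,440],[430,328]],200,80,3.3).round(1).tolist())
    print(proj(o[T],W(p,[[0,0,.148],[.07,0,.14],[-.07,0,.14]])).round(1).tolist(), px([[412,105],[422,292]],230,190,4.5).round(1).tolist())
    p,e,W=fit(ind,[.4,.3,0])
    for z in(.05,.055,.06,.065): print(z,onz(o[T],px([[190,247]],125,220,8),z).round(4),onz(o[S],px([[235,180]],185,270,8),z).round(4))
    print(tri(o[T],px([[190,247]],125,220,8)[0],o[S],px([[235,180]],185,270,8)[0]), W(p,[[-.025,0,.055]]))
E
python3 fit.py
```

```text
stand [ 0.6227 -0.0429 -0.142 ] [[-0.0, -0.6], [-0.1, 0.0], [0.2, -0.1], [-0.9, 0.4], [-0.7, 0.3], [0.4, -0.6], [0.2, -0.6], [0.6, 0.2]]
ind [ 0.3819  0.2979 -0.4838] [[-0.7, -0.2], [-0.1, 0.3], [-0.4, 0.9], [-0.6, 0.4], [-0.8, -0.5], [0.5, -1.2], [1.1, -0.6], [-0.4, -0.6]]
tubTop [ 0.4255 -0.3361  0.0301] [[0.5, -0.1], [-0.8, -0.1], [-0.7, 0.5], [1.1, -0.2]]
[[298.3, 193.8], [315.9, 181.8], [352.6, 200.2], [335.7, 213.8], [327.2, 180.5], [313.3, 175.4], [341.4, 189.3]]
manual side corners [[299.7, 193.9], [317.2, 184.2], [351.2, 201.5], [334.5, 213.0], [330.0, 179.0]]
[[322.0, 233.3], [320.5, 214.7], [322.7, 252.7]] [[321.2, 212.9], [323.4, 254.5]]
0.05 [[0.3661 0.3135 0.05  ]] [[0.3721 0.3023 0.05  ]]
0.055 [[0.3657 0.3125 0.055 ]] [[0.3686 0.3046 0.055 ]]
0.06 [[0.3654 0.3114 0.06  ]] [[0.3652 0.3069 0.06  ]]
0.065 [[0.365  0.3104 0.065 ]] [[0.3618 0.3093 0.065 ]]
(array([0.36394609, 0.30957181, 0.06373964]), np.float64(0.0021897604562781422)) [[0.35976945 0.30949449 0.055     ]]
```

Run:
```python
from fit import *
p,e,W=fit(st,[.65,-.05,0])
print("hook seat",p)
h={"pump_tall":.1,"pump_wide":.08,"carton":.0875,"bowl":.03}
for k,z in h.items():
    c=[]
    for n in(T,S):
        ys,xs=np.nonzero(o[(n,k)][0]); c.append((xs.mean(),ys.mean()))
    x,r=tri(o[T],c[0],o[S],c[1])
    d=x[:2]-p[:2]; cc,ss=np.cos(p[2]),np.sin(p[2])
    print(k,x.round(3),"res",round(r,4),"in stand frame",np.round([cc*d[0]+ss*d[1],-ss*d[0]+cc*d[1]],3))
def c(n,x0,y0,x1,y1,s,name):
    t=o[n]["pixels"][y0:y1,x0:x1]; t=cv2.resize(t,None,fx=s,fy=s,interpolation=cv2.INTER_CUBIC)
    cv2.imwrite(f"pics/{name}.png",cv2.convertScaleAbs(t,alpha=1.4,beta=10))
c(S,295,165,360,235,8,"tubS"); c(T,290,200,345,270,8,"tubT")
```

```text
hook seat [ 0.622684   -0.04290342 -0.14204569]
pump_tall [ 0.616 -0.218  0.09 ] res 0.0002 in stand frame [ 0.018 -0.174]
pump_wide [0.674 0.38  0.059] res 0.0018 in stand frame [-0.009  0.426]
carton [0.682 0.124 0.087] res 0.0011 in stand frame [0.035 0.173]
bowl [0.427 0.039 0.043] res 0.0029 in stand frame [-0.205  0.054]
```

View pics/tubS.png

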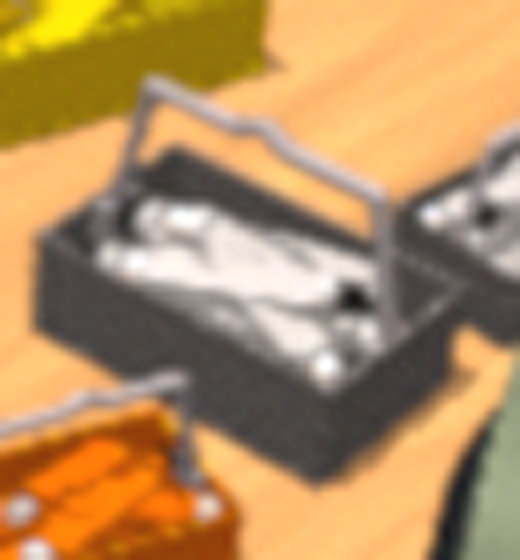

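View pics/tubT.png

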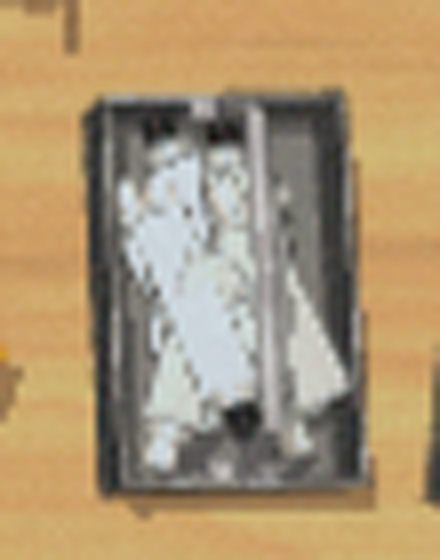

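The side-view kink at (327.3,180.2) agrees with the fitted tub projection (327.2,180.5). My plan is to grip the handle 45 mm towards the robot from its middle, with the tool tilted 35° so the body clears the spring housing.

```bash
cat > go.py <<'E'
import sys,numpy as np
from scipy.spatial.transform import Rotation as R
from workcell import bot
TUB=np.array([.425,-.338,0]);TY=.035;OFF=.045;TH=np.radians(35)
HK=np.array([.6227,-.0429,.235]);HY=-.142
def rows(pos,rpy):
    s=bot.observe(); R0=R.from_euler("xyz",s["tool_rot"]); R1=R.from_euler("xyz",rpy)
    t=R0.inv().apply(np.array(pos)-s["position"])*1000; r=np.degrees((R0.inv()*R1).as_rotvec())
    print("t mm",t.round(1),"r deg",r.round(2)," target",np.round(pos,4)); return t,r
def tcp(mid,yaw,back=0,th=TH,off=OFF,depth=.019):
    """TCP pose such that handle grip point (off to -x of mid, 8mm below) is at grasp point, retreated by back"""
    Rt=R.from_euler("xyz",[np.pi,-th,yaw]); z=Rt.apply([0,0,1])
    g=np.array(mid)+R.from_euler("z",yaw).apply([-off,0,-.008])
    return g+z*(depth-back),[np.pi,-th,yaw]
E
python3 -c "
from go import *
m=TUB+[0,0,.148]
rows(*tcp(m,TY,.11)); rows(*tcp(m,TY,0))"
```

```text
t mm [ 181.9 -188.   -14.8] r deg [-5.87 34.67 18.63]  target [ 0.3279 -0.3414  0.2145]
t mm [ 241.5 -167.2   75.3] r deg [-5.87 34.67 18.63]  target [ 0.3909 -0.3392  0.1244]
```

```bash
python3 -m creep '[{"tx":36,"ty":-38,"tz":-10,"rx":-1,"ry":7,"rz":4,"hand":-1},{"tx":72,"ty":-76,"tz":-15,"rx":-2,"ry":14,"rz":8,"hand":-1},{"tx":108,"ty":-114,"tz":-15,"rx":-3.5,"ry":21,"rz":11.5,"hand":-1},{"tx":145,"ty":-150,"tz":-15,"rx":-4.7,"ry":28,"rz":15,"hand":-1},{"tx":182,"ty":-188,"tz":-15,"rx":-5.9,"ry":34.7,"rz":18.6,"hand":-1},{"tx":182,"ty":-188,"tz":-15,"rx":-5.9,"ry":34.7,"rz":18.6,"hand":-1},{"tx":182,"ty":-188,"tz":-15,"rx":-5.9,"ry":34.7,"rz":18.6,"hand":-1},{"tx":182,"ty":-188,"tz":-15,"rx":-5.9,"ry":34.7,"rz":18.6,"hand":-1}]' 100
python3 -c "
from go import *
s=bot.observe();print(s['qpos'].round(2))
m=TUB+[0,0,.148]
rows(*tcp(m,TY,.11)); rows(*tcp(m,TY,0))"
```

```text
clock: 2.0
position: [0.3279, -0.3418, 0.215]
tool_rot: [3.14, -0.611, 0.036]
force: [0.6, -1.0, 0.4]
grip_width: 0.0852
[ 1.44  0.22 -0.41  2.26 -0.92  0.57  0.28]
t mm [-0.3 -0.4  0.4] r deg [ 0.06 -0.03  0.07]  target [ 0.3279 -0.3414  0.2145]
t mm [ -0.3  -0.5 110.4] r deg [ 0.06 -0.03  0.07]  target [ 0.3909 -0.3392  0.1244]
```

```bash
cat > look.py <<'E'
import sys,cv2,numpy as np
from workcell import viewer
from h import *
# look.py tag  cam x0 y0 x1 y1 s ...
tag=sys.argv[1]; a=sys.argv[2:]
for i in range(0,len(a),6):
    n=a[i]; x0,y0,x1,y1,s=map(int,a[i+1:i+6]); f=viewer.grab_frame(n); np.save(f"pics/{tag}_{n}.npy",f,allow_pickle=True)
    t=cv2.resize(f["pixels"][y0:y1,x0:x1],None,fx=s,fy=s,interpolation=cv2.INTER_CUBIC)
    cv2.imwrite(f"pics/{tag}_{n}.png",cv2.convertScaleAbs(t,alpha=1.4,beta=10))
E
python3 look.py a side 270 130 370 230 6 top 270 190 370 290 6
```

```text
(no output)
```

View pics/a_side.png

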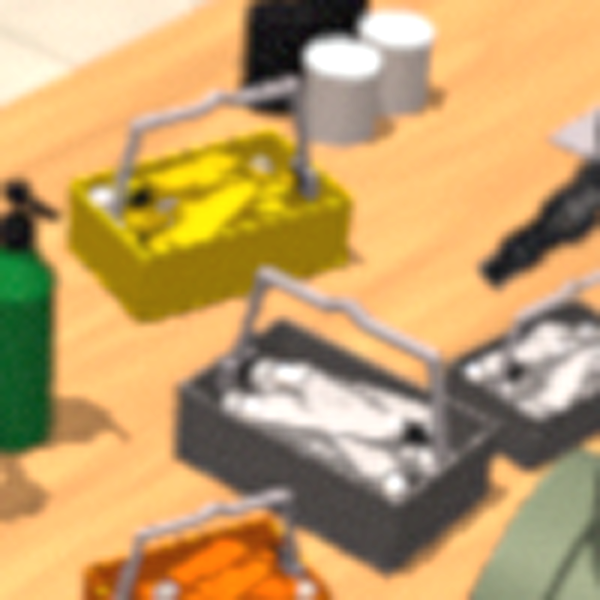

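View pics/a_top.png

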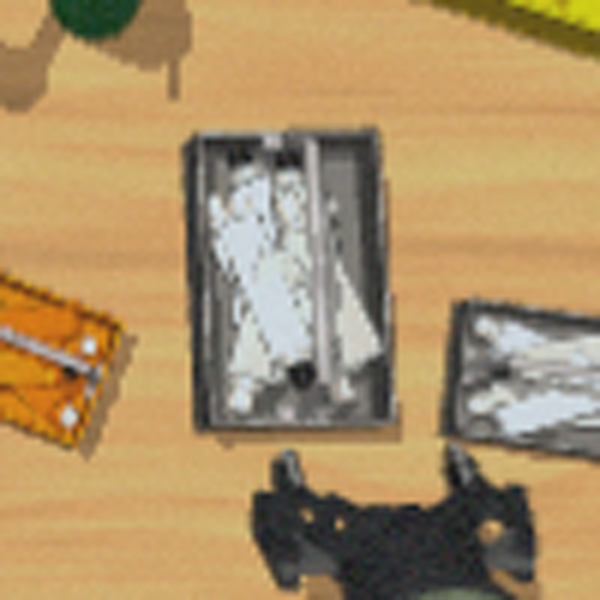

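```bash
python3 -c "
from go import *; from h import *
f=np.load('pics/a_top.npy',allow_pickle=True).item();g=np.load('pics/a_side.npy',allow_pickle=True).item()
s=bot.observe();Rt=R.from_euler('xyz',s['tool_rot']);p=s['position']
P=[p+Rt.apply(np.array(v)) for v in([0,.0425,-.013],[0,-.0425,-.013])]
print((proj(f,P)-[270,190])*6,(proj(g,P)-[270,130])*6)
for y in(-.336,-.338,-.340,-.342):
  m=np.array([.425,y,.148]); L=R.from_euler('z',TY).apply([[.07,0,-.008],[-.07,0,-.008],[0,0,0]])+m
  print(y,((proj(f,L)-[270,190])*6).round().tolist(),((proj(g,L)-[270,130])*6).round().tolist())
"
```

```text
[[428.37229898 424.90266278]
 [280.33903376 428.93784273]] [[530.19911194 238.91611413]
 [455.93142979 294.09852705]]
-0.336 [[303.0, 149.0], [317.0, 377.0], [312.0, 260.0]] [[260.0, 273.0], [429.0, 356.0], [344.0, 304.0]]
-0.338 [[306.0, 149.0], [320.0, 377.0], [315.0, 261.0]] [[262.0, 272.0], [431.0, 354.0], [346.0, 302.0]]
-0.34 [[309.0, 149.0], [323.0, 377.0], [319.0, 261.0]] [[263.0, 271.0], [433.0, 353.0], [348.0, 301.0]]
-0.342 [[312.0, 149.0], [327.0, 377.0], [322.0, 261.0]] [[265.0, 270.0], [435.0, 352.0], [349.0, 300.0]]
```

Run:
```python
import numpy as np,cv2
from h import *
from go import *
s=bot.observe();Rt=R.from_euler('xyz',s['tool_rot']);p=s['position']
P=[p+Rt.apply(np.array(v)) for v in([0,0,0],[0,0,-.019],[0,.0425,-.013],[0,-.0425,-.013],[0,0.057,-.05],[0,-0.057,-.05],[0,0,-.1])]
for n,(x0,y0,x1,y1) in {"side":(310,110,430,230),"top":(270,220,390,320)}.items():
    f=np.load(f"pics/a_{n}.npy",allow_pickle=True).item()
    S=6
    t=cv2.convertScaleAbs(cv2.resize(f["pixels"][y0:y1,x0:x1],None,fx=S,fy=S,interpolation=cv2.INTER_CUBIC),alpha=2,beta=30)
    for i,u in enumerate(proj(f,P)):
        q=tuple(int(v) for v in (u-[x0,y0]+.5)*S); cv2.circle(t,q,3,(0,0,255),-1); cv2.putText(t,str(i),q,0,.5,(255,0,0))
    cv2.imwrite(f"pics/a2_{n}.png",t[:600])
```

```text
(no output)
```

View pics/a2_side.png

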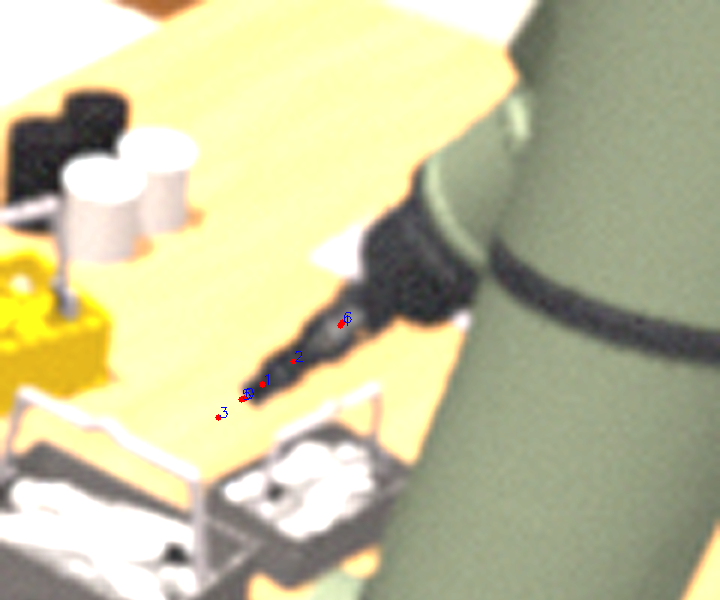

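View pics/a2_top.png

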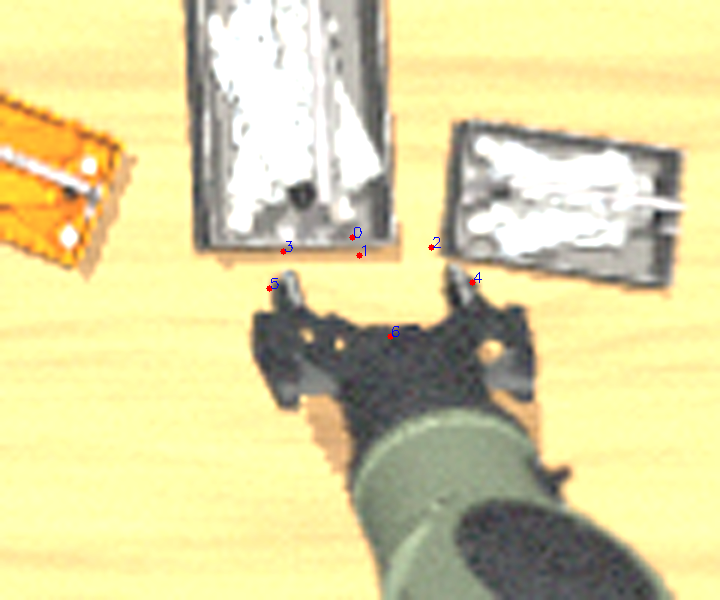

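The fingers straddle the handle line, and the midline agrees within a few mm. Descending now.

```bash
python3 -m creep '[{"tz":30,"hand":-1},{"tz":60,"hand":-1},{"tz":85,"hand":-1},{"tz":100,"hand":-1},{"tz":110,"hand":-1},{"tz":110,"hand":-1},{"tz":110,"hand":-1}]' 100
python3 look.py b side 290 150 370 230 7 top 280 200 380 290 6
```

```text
schema error: expected keys rx, ry, rz, tx, ty, tz, hand
```

View pics/b_side.png

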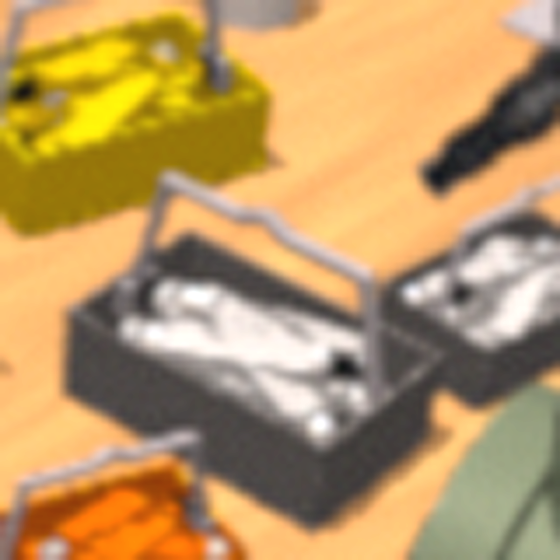

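View pics/b_top.png

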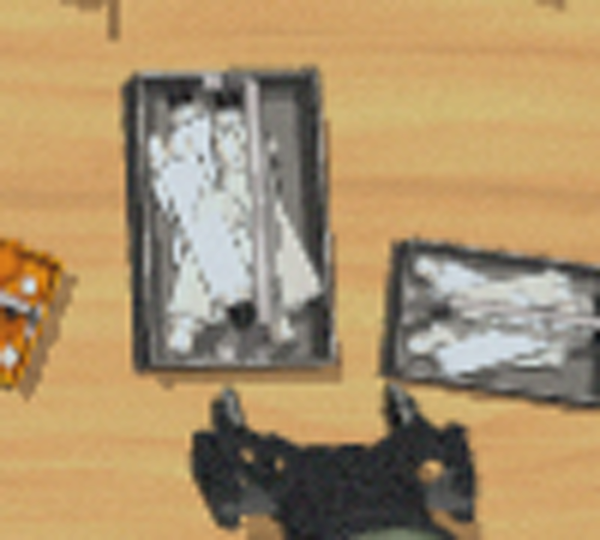

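The call was refused because every row needs all seven keys, so nothing moved.

```bash
python3 -m creep '[{"tx":0,"ty":0,"tz":30,"rx":0,"ry":0,"rz":0,"hand":-1},{"tx":0,"ty":0,"tz":60,"rx":0,"ry":0,"rz":0,"hand":-1},{"tx":0,"ty":0,"tz":85,"rx":0,"ry":0,"rz":0,"hand":-1},{"tx":0,"ty":0,"tz":100,"rx":0,"ry":0,"rz":0,"hand":-1},{"tx":0,"ty":0,"tz":110,"rx":0,"ry":0,"rz":0,"hand":-1},{"tx":0,"ty":0,"tz":110,"rx":0,"ry":0,"rz":0,"hand":-1},{"tx":0,"ty":0,"tz":110,"rx":0,"ry":0,"rz":0,"hand":-1}]' 100
python3 look.py c side 290 150 370 230 7 top 280 200 380 290 6
```

```text
clock: 2.9
position: [0.391, -0.3394, 0.1246]
tool_rot: [-3.142, -0.612, 0.035]
force: [-0.0, -0.1, -0.3]
grip_width: 0.0853
```

View pics/c_side.png

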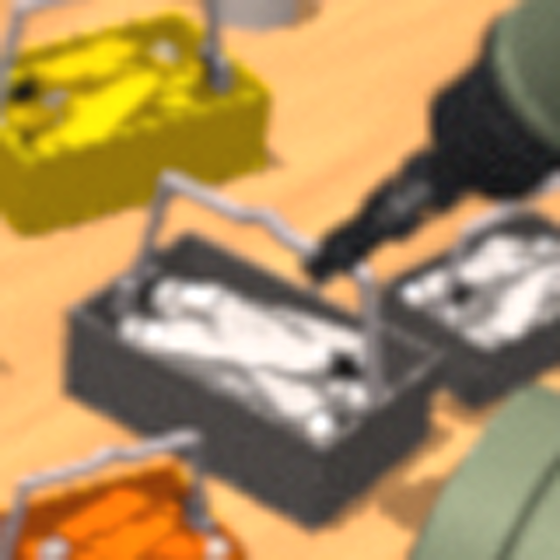

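View pics/c_top.png

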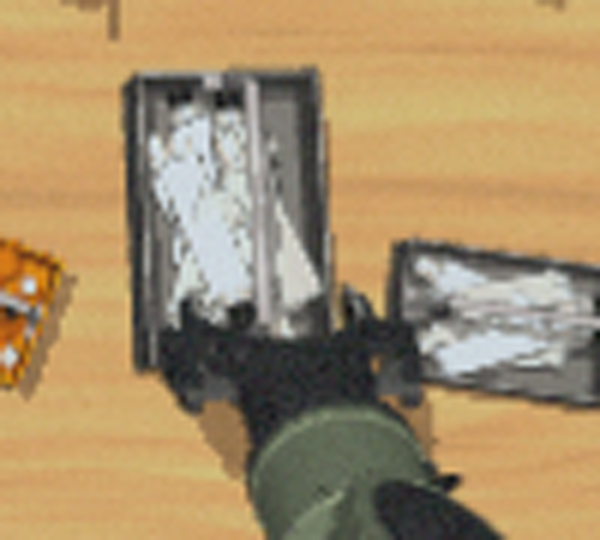

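The left tip is at (190,310) and the right tip at (355,300), with the bar at about x=265 between them. Closing.

```bash
python3 -m creep '[{"tx":0,"ty":0,"tz":0,"rx":0,"ry":0,"rz":0,"hand":1},{"tx":0,"ty":0,"tz":0,"rx":0,"ry":0,"rz":0,"hand":1},{"tx":0,"ty":0,"tz":0,"rx":0,"ry":0,"rz":0,"hand":1},{"tx":0,"ty":0,"tz":0,"rx":0,"ry":0,"rz":0,"hand":1},{"tx":0,"ty":0,"tz":0,"rx":0,"ry":0,"rz":0,"hand":1},{"tx":0,"ty":0,"tz":0,"rx":0,"ry":0,"rz":0,"hand":1},{"tx":0,"ty":0,"tz":0,"rx":0,"ry":0,"rz":0,"hand":1},{"tx":0,"ty":0,"tz":0,"rx":0,"ry":0,"rz":0,"hand":1}]' 100
python3 look.py d side 290 150 370 230 7 top 280 200 380 290 6
```

```text
clock: 3.8
position: [0.3911, -0.3391, 0.1246]
tool_rot: [3.141, -0.612, 0.036]
force: [-0.1, 0.1, -0.4]
grip_width: 0.0001
```

View pics/d_side.png

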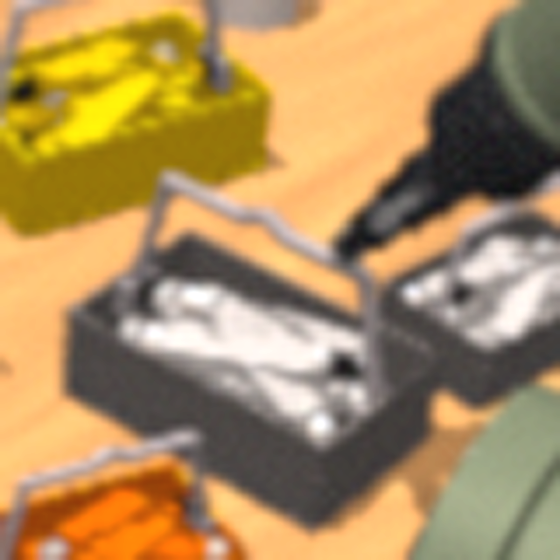

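View pics/d_top.png

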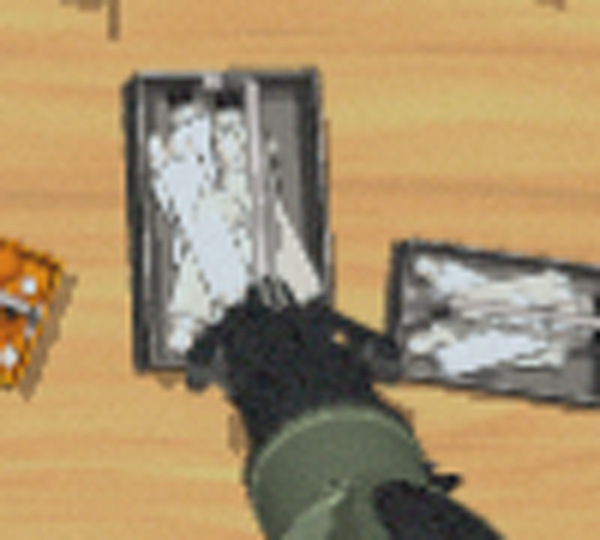

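The opening is 0.0001 m, so the fingers shut without the bar. I'll compare the visible tip with the projected TCP.

Run:
```python
import numpy as np,cv2
from h import *
from go import *
s=bot.observe();Rt=R.from_euler('xyz',s['tool_rot']);p=s['position']
P=[p+Rt.apply(np.array(v)) for v in([0,0,0],[0,0,-.019],[0,0,-.06])]
m=np.array([.425,-.338,.148]); P+=list(R.from_euler('z',TY).apply([[-.045,0,-.008],[0,0,0],[.07,0,-.008],[-.07,0,-.008]])+m)
for n,(x0,y0,x1,y1) in {"side":(305,150,375,210),"top":(300,205,360,265)}.items():
    f=np.load(f"pics/d_{n}.npy",allow_pickle=True).item()
    S=10
    t=cv2.convertScaleAbs(cv2.resize(f["pixels"][y0:y1,x0:x1],None,fx=S,fy=S,interpolation=cv2.INTER_CUBIC),alpha=1.7,beta=30)
    for i,u in enumerate(proj(f,P)):
        q=tuple(int(v) for v in (u-[x0,y0]+.5)*S); cv2.circle(t,q,2,(0,0,255),-1); cv2.putText(t,str(i),q,0,.5,(255,0,0))
    cv2.imwrite(f"pics/d2_{n}.png",t)
```

```text
(no output)
```

View pics/d2_side.png

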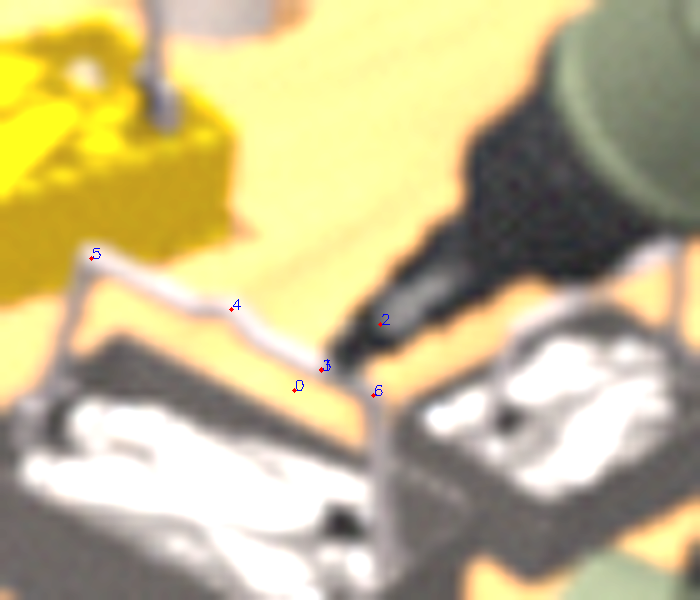

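View pics/d2_top.png

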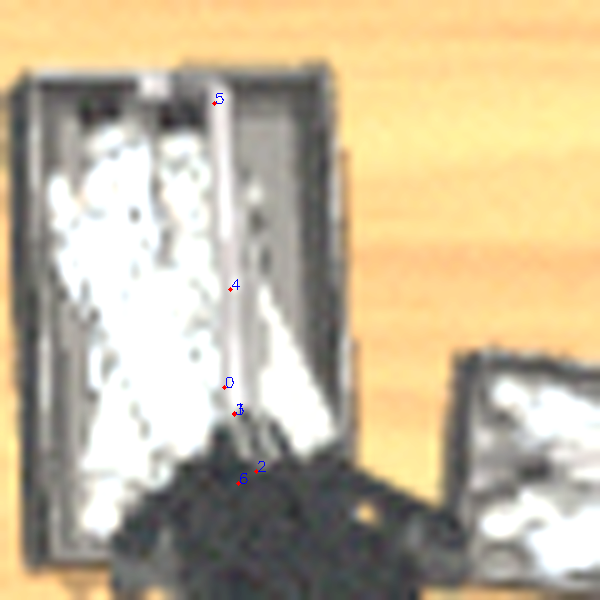

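Run:
```python
from h import *
from go import *
f=np.load("pics/d_top.npy",allow_pickle=True).item();g=np.load("pics/d_side.npy",allow_pickle=True).item()
s=bot.observe();Rt=R.from_euler('xyz',s['tool_rot']);p=s['position']
for ut in([324.7,246.5],[324.2,247.5],[324.7,248.5]):
  for us in([337.7,186.7],[338.3,185.5]):
    x,r=tri(f,ut,g,us); print(x.round(4),round(r,4),"in tool mm",(Rt.inv().apply(x-p)*1000).round(1))
# scene check: known yellow? kink triangulation
print(tri(f,[(232.5)/10-.5+300,(290.5)/10-.5+205],g,[(231.5)/10-.5+305,(309.5)/10-.5+150]))
```

```text
[ 0.3788 -0.3465  0.1362] 0.0008 in tool mm [ -3.7   6.9 -16.7]
[ 0.3774 -0.3456  0.1434] 0.0006 in tool mm [ -0.7   6.  -23.4]
[ 0.3757 -0.3434  0.1393] 0.0021 in tool mm [ -4.3   3.7 -21. ]
[ 0.3743 -0.3425  0.1464] 0.0008 in tool mm [ -1.4   2.8 -27.6]
[ 0.3736 -0.3439  0.1399] 0.0049 in tool mm [ -5.7   4.1 -22.6]
[ 0.3722 -0.343   0.147 ] 0.0036 in tool mm [ -2.7   3.2 -29.2]
(array([ 0.42484292, -0.33861302,  0.14750605]), np.float64(0.00045341071651309745))
```

The kink triangulates to (0.4248,-0.3386,0.1475), which matches the 148 mm spec. The visible finger end lies about 22 mm behind the reported TCP. I'll open, go 22 mm deeper and 3 mm sideways, and look again.

```bash
python3 -m creep '[{"tx":0,"ty":0,"tz":-10,"rx":0,"ry":0,"rz":0,"hand":-1},{"tx":0,"ty":0,"tz":-10,"rx":0,"ry":0,"rz":0,"hand":-1},{"tx":0,"ty":0,"tz":-10,"rx":0,"ry":0,"rz":0,"hand":-1},{"tx":0,"ty":0,"tz":-10,"rx":0,"ry":0,"rz":0,"hand":-1},{"tx":0,"ty":0,"tz":-10,"rx":0,"ry":0,"rz":0,"hand":-1},{"tx":0,"ty":-3,"tz":5,"rx":0,"ry":0,"rz":0,"hand":-1},{"tx":0,"ty":-3,"tz":22,"rx":0,"ry":0,"rz":0,"hand":-1},{"tx":0,"ty":-3,"tz":22,"rx":0,"ry":0,"rz":0,"hand":-1}]' 100
python3 look.py e side 290 150 370 230 7 top 280 200 380 290 6
```

```text
clock: 4.7
position: [0.4043, -0.3345, 0.1062]
tool_rot: [-3.138, -0.612, 0.038]
force: [0.2, -0.6, -0.1]
grip_width: 0.0853
```

View pics/e_side.png

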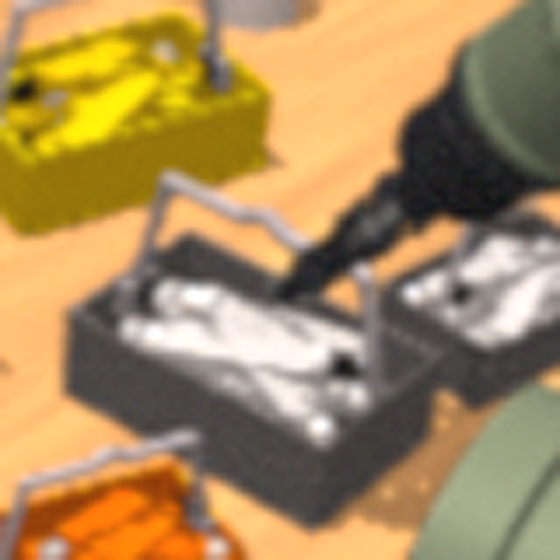

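View pics/e_top.png

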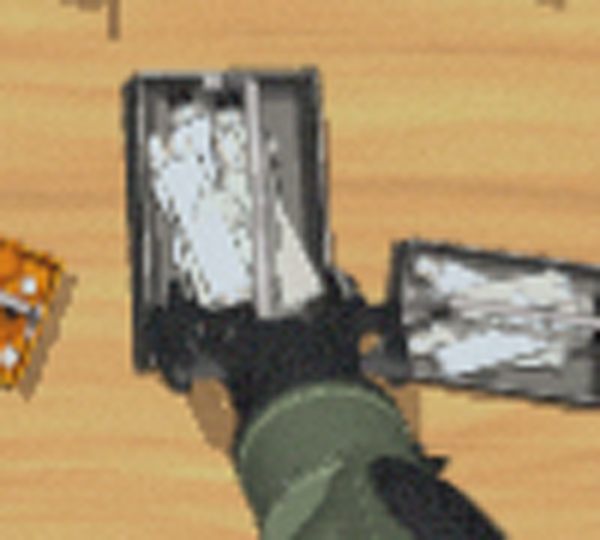

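```bash
python3 -m creep '[{"tx":0,"ty":0,"tz":0,"rx":0,"ry":0,"rz":0,"hand":1},{"tx":0,"ty":0,"tz":0,"rx":0,"ry":0,"rz":0,"hand":1},{"tx":0,"ty":0,"tz":0,"rx":0,"ry":0,"rz":0,"hand":1},{"tx":0,"ty":0,"tz":0,"rx":0,"ry":0,"rz":0,"hand":1},{"tx":0,"ty":0,"tz":0,"rx":0,"ry":0,"rz":0,"hand":1},{"tx":0,"ty":0,"tz":0,"rx":0,"ry":0,"rz":0,"hand":1},{"tx":0,"ty":0,"tz":0,"rx":0,"ry":0,"rz":0,"hand":1},{"tx":0,"ty":0,"tz":0,"rx":0,"ry":0,"rz":0,"hand":1}]' 100
python3 look.py f side 290 150 370 230 7 top 280 200 380 290 6
```

```text
clock: 5.6
position: [0.4034, -0.3369, 0.1073]
tool_rot: [3.141, -0.611, 0.035]
force: [-3.2, -3.4, 6.4]
grip_width: 0.0061
```

View pics/f_side.png

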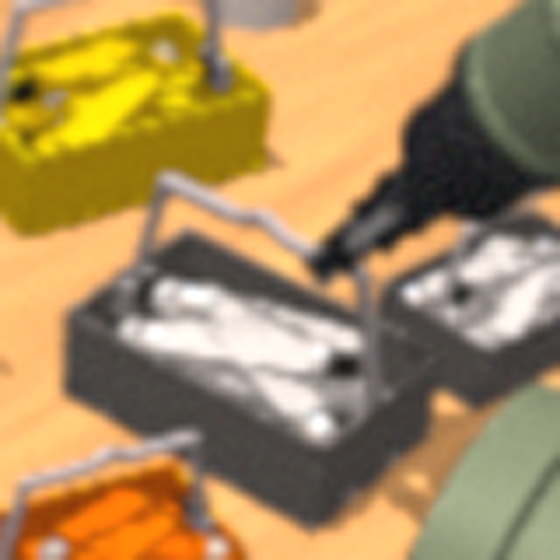

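View pics/f_top.png

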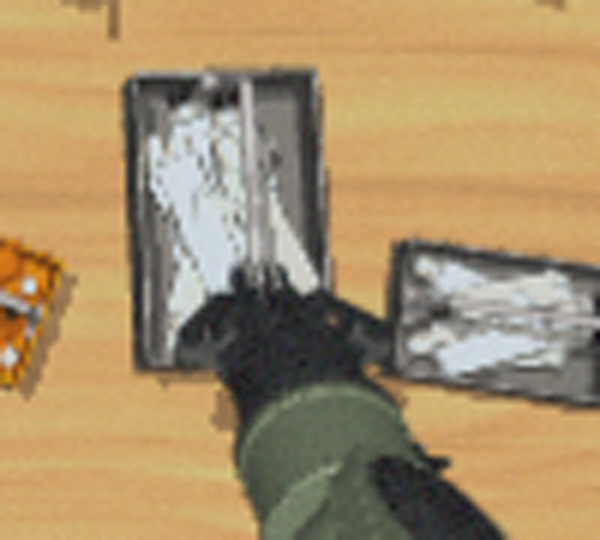

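The width of 6 mm and the upward force mean only the top of the bar is pinched. I'll reopen and go 14 mm deeper.

```bash
python3 -m creep '[{"tx":0,"ty":0,"tz":0,"rx":0,"ry":0,"rz":0,"hand":0},{"tx":0,"ty":0,"tz":0,"rx":0,"ry":0,"rz":0,"hand":0},{"tx":0,"ty":0,"tz":0,"rx":0,"ry":0,"rz":0,"hand":0},{"tx":0,"ty":0,"tz":7,"rx":0,"ry":0,"rz":0,"hand":0},{"tx":0,"ty":0,"tz":14,"rx":0,"ry":0,"rz":0,"hand":0},{"tx":0,"ty":0,"tz":14,"rx":0,"ry":0,"rz":0,"hand":0}]' 100
python3 -m creep '[{"tx":0,"ty":0,"tz":0,"rx":0,"ry":0,"rz":0,"hand":1},{"tx":0,"ty":0,"tz":0,"rx":0,"ry":0,"rz":0,"hand":1},{"tx":0,"ty":0,"tz":0,"rx":0,"ry":0,"rz":0,"hand":1},{"tx":0,"ty":0,"tz":0,"rx":0,"ry":0,"rz":0,"hand":1},{"tx":0,"ty":0,"tz":0,"rx":0,"ry":0,"rz":0,"hand":1},{"tx":0,"ty":0,"tz":0,"rx":0,"ry":0,"rz":0,"hand":1}]' 110
python3 look.py g side 290 150 370 230 7 top 280 200 380 290 6
```

```text
clock: 6.3
position: [0.4115, -0.3389, 0.0993]
tool_rot: [-3.133, -0.607, 0.036]
force: [0.3, -0.6, 0.7]
grip_width: 0.0427
clock: 6.9
position: [0.4108, -0.339, 0.1]
tool_rot: [-3.134, -0.607, 0.035]
force: [-3.3, 1.3, 5.9]
grip_width: 0.0068
```

View pics/g_side.png

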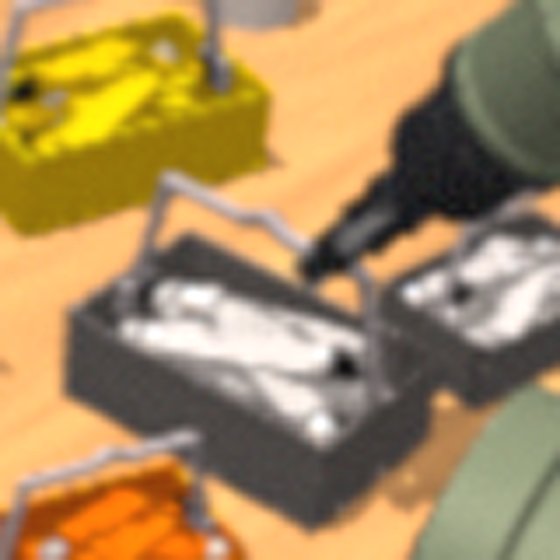

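View pics/g_top.png

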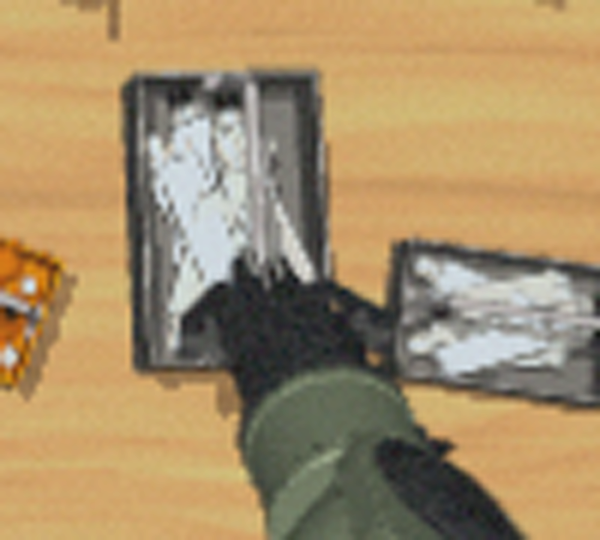

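```bash
python3 -c "
from go import *
s=bot.observe();print(s['qpos'].round(3),s['force'].round(1),s['moment'].round(2))"
python3 -m creep '[{"tx":0,"ty":0,"tz":-8,"rx":0,"ry":0,"rz":0,"hand":1},{"tx":0,"ty":0,"tz":-8,"rx":0,"ry":0,"rz":0,"hand":1},{"tx":0,"ty":0,"tz":-8,"rx":0,"ry":0,"rz":0,"hand":1}]' 120
```

```text
[ 1.407  0.556 -0.652  2.257 -1.263  0.162  0.592] [-3.4  1.9  5.6] [ 0.21  0.42 -0.1 ]
clock: 7.3
position: [0.4062, -0.3392, 0.1062]
tool_rot: [-3.135, -0.607, 0.036]
force: [-0.1, -0.2, -4.6]
grip_width: 0.0066
```

At that depth joints 5 and 6 sit on their limits. The grip is holding with −4.6 N load, so I'll lift a little and look.

```bash
python3 -c "
from go import *
s=bot.observe()
Rt=R.from_euler('xyz',s['tool_rot']); print(Rt.inv().apply([0,0,30]).round(1))"
```

```text
[ 17.1  -0.2 -24.6]
```

```bash
python3 -m creep '[{"tx":4,"ty":0,"tz":-6,"rx":0,"ry":0,"rz":0,"hand":1},{"tx":9,"ty":0,"tz":-13,"rx":0,"ry":0,"rz":0,"hand":1},{"tx":13,"ty":0,"tz":-19,"rx":0,"ry":0,"rz":0,"hand":1},{"tx":17,"ty":0,"tz":-25,"rx":0,"ry":0,"rz":0,"hand":1},{"tx":17,"ty":0,"tz":-25,"rx":0,"ry":0,"rz":0,"hand":1}]' 120
python3 look.py i side 290 150 370 230 7 top 280 200 380 290 6
```

```text
clock: 7.8
position: [0.4064, -0.3394, 0.137]
tool_rot: [-3.135, -0.607, 0.037]
force: [0.5, -0.3, -4.7]
grip_width: 0.0064
```

View pics/i_side.png

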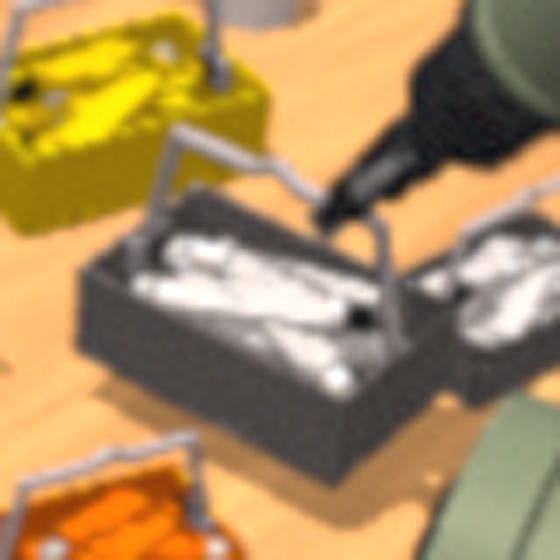

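View pics/i_top.png

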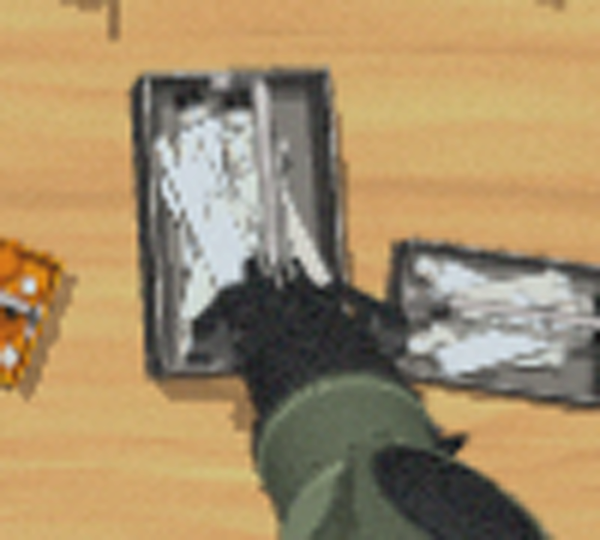

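Run:
```python
import cv2
from h import *
from go import *
s0p=np.array([.4108,-.339,.1]);R0=R.from_euler('xyz',[-3.134,-.607,.035])
M=R0.inv().apply(np.array([.425,-.3385,.148])-s0p); print("M tool mm",M*1000)
s=bot.observe();print(s['clock'],s['grip_width'],s['force'],s['moment'])
Rt=R.from_euler('xyz',s['tool_rot']);mid=s['position']+Rt.apply(M);print("pred mid",mid)
P=[mid+R.from_euler('z',.035).apply(v) for v in([0,0,0],[.07,0,-.008],[-.07,0,-.008],[.095,.06,-.083],[.095,-.06,-.083],[-.095,.06,-.083],[-.095,-.06,-.083])]
for n,(x0,y0,x1,y1) in {"side":(290,155,365,230),"top":(295,205,360,270)}.items():
    f=np.load(f"pics/i_{n}.npy",allow_pickle=True).item(); S=8
    t=cv2.convertScaleAbs(cv2.resize(f["pixels"][y0:y1,x0:x1],None,fx=S,fy=S,interpolation=cv2.INTER_CUBIC),alpha=1.6,beta=20)
    for i,u in enumerate(proj(f,P)):
        q=tuple(int(v) for v in (u-[x0,y0]+.5)*S); cv2.circle(t,q,2,(0,0,255),-1); cv2.putText(t,str(i),q,0,.5,(255,0,0))
    cv2.imwrite(f"pics/i2_{n}.png",t)
```

```text
M tool mm [ 39.05006665  -0.24059963 -31.31971275]
7.9 0.0063019819730999425 [ 0.1698004  -0.10500596 -4.49236821] [-0.02547552  1.28917177  0.02184204]
pred mid [ 0.42030203 -0.33860173  0.18421422]
```

View pics/i2_side.png

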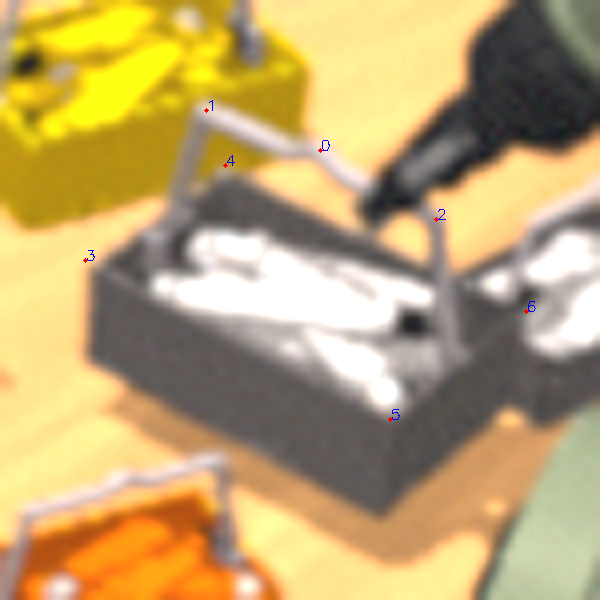

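View pics/i2_top.png

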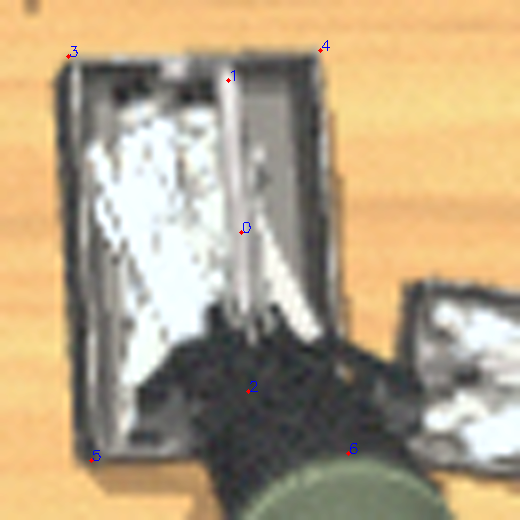

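```bash
cat >> go.py <<'E'
M=np.array([.03905,-.0002,-.0313])
def loc(x,y,h,yaw=None): 
    w=HK+R.from_euler("z",HY).apply([x,y,h]); return w
def to(mid,yaw,pitch=-.607):
    rp=[-3.1396,pitch,yaw]; Rt=R.from_euler("xyz",rp); return rows(np.array(mid)-Rt.apply(M),rp)
E
python3 -c "
from go import *
s=bot.observe();print(s['position'],s['tool_rot'])
print('lift'); to([.4203,-.3386,.285],.037)
print('C');to(loc(-.19,.06,.05),-.142)
print('D');to(loc(0,.06,.05),-.142)
"
```

```text
[ 0.40609626 -0.33912275  0.13621615] [-3.13413535 -0.60686413  0.03616511]
lift
t mm [ 57.5  -0.5 -82.8] r deg [-0.29  0.01 -0.04]  target [ 0.4061 -0.3393  0.237 ]
C
t mm [  87.7 -383.8  -59. ] r deg [-6.13  0.05  8.39]  target [0.429  0.0453 0.237 ]
D
t mm [ 241.3 -349.3   47.4] r deg [-6.13  0.05  8.39]  target [0.6171 0.0184 0.237 ]
```

```bash
python3 -m creep '[{"tx":7,"ty":0,"tz":-10,"rx":0,"ry":0,"rz":0,"hand":1},{"tx":20,"ty":0,"tz":-28,"rx":0,"ry":0,"rz":0,"hand":1},{"tx":33,"ty":0,"tz":-47,"rx":0,"ry":0,"rz":0,"hand":1},{"tx":45,"ty":0,"tz":-65,"rx":0,"ry":0,"rz":0,"hand":1},{"tx":53,"ty":0,"tz":-77,"rx":0,"ry":0,"rz":0,"hand":1},{"tx":57.5,"ty":0,"tz":-83,"rx":0,"ry":0,"rz":0,"hand":1},{"tx":57.5,"ty":0,"tz":-83,"rx":0,"ry":0,"rz":0,"hand":1}]' 120
python3 -c "
from go import *
s=bot.observe();print(s['qpos'].round(2))
print('C');to(loc(-.19,.06,.05),-.142)
"
```

```text
clock: 8.6
position: [0.4062, -0.34, 0.2377]
tool_rot: [-3.135, -0.607, 0.037]
force: [0.4, 0.5, -4.3]
grip_width: 0.0065
[ 1.16  0.22 -0.3   2.16 -0.87  0.55  0.05]
C
t mm [  29.9 -384.    24.2] r deg [-6.11  0.01  8.4 ]  target [0.429  0.0453 0.237 ]
```

```bash
python3 -m creep '[{"tx":1,"ty":-12,"tz":1,"rx":0,"ry":0,"rz":0.3,"hand":1},{"tx":3,"ty":-36,"tz":2,"rx":-0.5,"ry":0,"rz":0.8,"hand":1},{"tx":5,"ty":-64,"tz":4,"rx":-1,"ry":0,"rz":1.4,"hand":1},{"tx":7,"ty":-92,"tz":6,"rx":-1.5,"ry":0,"rz":2,"hand":1},{"tx":9,"ty":-120,"tz":7.5,"rx":-1.9,"ry":0,"rz":2.6,"hand":1},{"tx":11.5,"ty":-148,"tz":9,"rx":-2.3,"ry":0,"rz":3.2,"hand":1},{"tx":14,"ty":-176,"tz":11,"rx":-2.8,"ry":0,"rz":3.8,"hand":1},{"tx":16,"ty":-204,"tz":13,"rx":-3.2,"ry":0,"rz":4.4,"hand":1}]' 120
python3 -c "
from go import *
s=bot.observe();print(s['qpos'].round(2))
print('C');to(loc(-.19,.06,.05),-.142)
"
```

```text
clock: 9.4
position: [0.4168, -0.1616, 0.2397]
tool_rot: [-3.133, -0.609, -0.041]
force: [0.3, -1.9, -4.2]
grip_width: 0.0066
[ 1.23 -0.01 -0.78  2.43 -1.02  0.29 -0.24]
C
t mm [   1.5 -207.2    6.1] r deg [-3.68 -0.12  4.77]  target [0.429  0.0453 0.237 ]
```

Joint 4 is at its limit, so passing in front of the hook at that small radius isn't practical. Instead I'll go forward on the −y side, lower so the handle passes under the hook, come up on the +y side, and then go over the tip.

```bash
python3 -c "
from go import *
print('E1');to(loc(-.13,-.055,.05),-.142)
"
```

```text
E1
t mm [ 40.9 -86.5  32.6] r deg [-3.68 -0.12  4.77]  target [ 0.4721 -0.0771  0.237 ]
```

```bash
python3 -m creep '[{"tx":10,"ty":-18,"tz":8,"rx":-0.8,"ry":0,"rz":1,"hand":1},{"tx":20,"ty":-40,"tz":16,"rx":-1.6,"ry":0,"rz":2,"hand":1},{"tx":29,"ty":-60,"tz":23,"rx":-2.5,"ry":0,"rz":3.2,"hand":1},{"tx":36,"ty":-76,"tz":29,"rx":-3.3,"ry":0,"rz":4.2,"hand":1},{"tx":41,"ty":-86.5,"tz":32.5,"rx":-3.7,"ry":0,"rz":4.8,"hand":1},{"tx":41,"ty":-86.5,"tz":32.5,"rx":-3.7,"ry":0,"rz":4.8,"hand":1},{"tx":41,"ty":-86.5,"tz":32.5,"rx":-3.7,"ry":0,"rz":4.8,"hand":1}]' 120
python3 -c "
from go import *
s=bot.observe();print(s['qpos'].round(2))
print('E2');to(loc(0,-.055,.05),-.142)
"; python3 look.py j side 200 80 330 230 4 top 210 130 340 290 4
```

```text
clock: 10.1
position: [0.443, -0.1036, 0.2305]
tool_rot: [-3.139, -0.556, -0.118]
force: [-0.4, 0.4, -4.3]
grip_width: 0.0066
[ 1.34  0.01 -1.21  2.41  0.01  0.17 -1.57]
E2
t mm [135.8 -26.5  76.7] r deg [-0.76  2.93  1.13]  target [ 0.6008 -0.0955  0.237 ]
```

View pics/j_side.png

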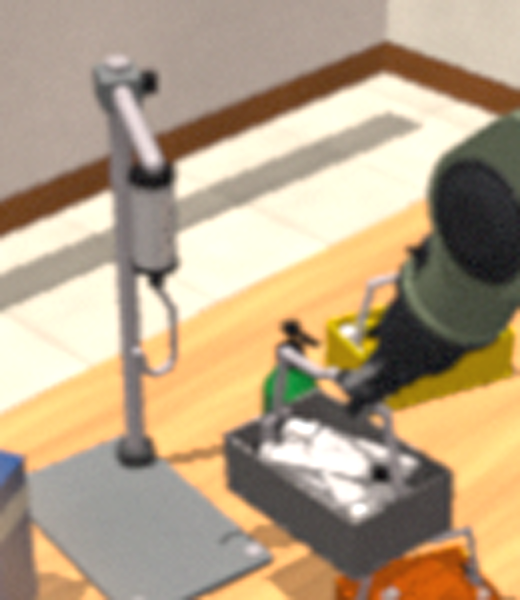

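View pics/j_top.png

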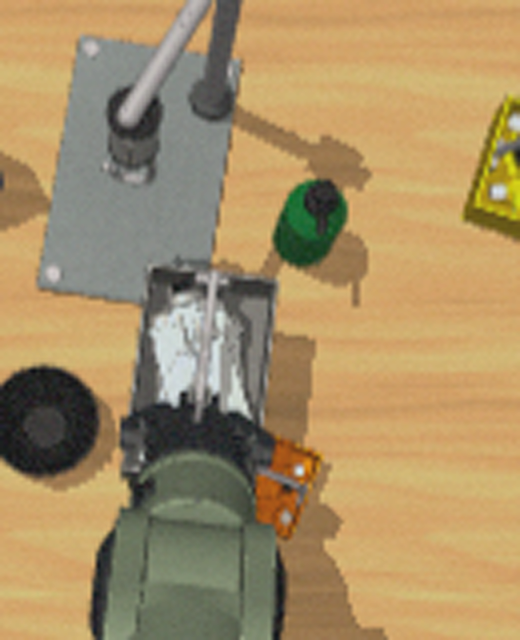

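```bash
python3 -m creep '[{"tx":0,"ty":0,"tz":0,"rx":0,"ry":0,"rz":0,"hand":1},{"tx":0,"ty":0,"tz":0,"rx":0,"ry":0,"rz":0,"hand":1}]' 120
python3 -c "
from go import *
s=bot.observe();print(s['position'],s['tool_rot'],s['qpos'].round(2))
print('E1');to(loc(-.11,-.055,.05),-.142)
print('E2');to(loc(0,-.055,.05),-.142)
"
```

```text
clock: 10.4
position: [0.4436, -0.1042, 0.2313]
tool_rot: [-3.14, -0.557, -0.117]
force: [0.4, 0.2, -4.1]
grip_width: 0.0067
[ 0.4436264  -0.10424672  0.23131732] [-3.14047342 -0.55741996 -0.11684136] [ 1.34  0.01 -1.21  2.41  0.    0.17 -1.55]
E1
t mm [ 41.3 -29.8  19.1] r deg [-0.74  2.84  1.2 ]  target [ 0.4919 -0.0799  0.237 ]
E2
t mm [134.6 -27.   77.2] r deg [-0.74  2.84  1.2 ]  target [ 0.6008 -0.0955  0.237 ]
```

```bash
python3 -m creep '[{"tx":10,"ty":-8,"tz":5,"rx":0,"ry":0.5,"rz":0,"hand":1},{"tx":21,"ty":-16,"tz":10,"rx":0,"ry":1,"rz":0.5,"hand":1},{"tx":31,"ty":-24,"tz":14,"rx":-0.5,"ry":2,"rz":1,"hand":1},{"tx":41,"ty":-30,"tz":19,"rx":-0.7,"ry":2.8,"rz":1.2,"hand":1},{"tx":41,"ty":-30,"tz":19,"rx":-0.7,"ry":2.8,"rz":1.2,"hand":1},{"tx":41,"ty":-30,"tz":19,"rx":-0.7,"ry":2.8,"rz":1.2,"hand":1}]' 120
python3 -c "
from go import *
s=bot.observe();print(s['position'],s['tool_rot'],s['qpos'].round(2))
print('E1');to(loc(-.11,-.055,.05),-.142)
print('E2');to(loc(0,-.055,.05),-.142)
"
```

```text
clock: 11.0
position: [0.4924, -0.0793, 0.2373]
tool_rot: [-3.139, -0.607, -0.142]
force: [-0.6, 0.0, -3.7]
grip_width: 0.0069
[ 0.49236005 -0.07929877  0.23732097] [-3.1385084  -0.60652684 -0.14166541] [ 0.72  0.06 -0.76  2.37  0.83  0.18 -2.52]
E1
t mm [-0.5  0.7  0.1] r deg [-0.07  0.03  0.02]  target [ 0.4919 -0.0799  0.237 ]
E2
t mm [89.9  0.9 62.8] r deg [-0.07  0.03  0.02]  target [ 0.6008 -0.0955  0.237 ]
```

```bash
python3 -m creep '[{"tx":12,"ty":0,"tz":8,"rx":0,"ry":0,"rz":0,"hand":1},{"tx":28,"ty":0,"tz":20,"rx":0,"ry":0,"rz":0,"hand":1},{"tx":46,"ty":0,"tz":32,"rx":0,"ry":0,"rz":0,"hand":1},{"tx":64,"ty":0,"tz":45,"rx":0,"ry":0,"rz":0,"hand":1},{"tx":80,"ty":0,"tz":56,"rx":0,"ry":0,"rz":0,"hand":1},{"tx":90,"ty":1,"tz":63,"rx":0,"ry":0,"rz":0,"hand":1},{"tx":90,"ty":1,"tz":63,"rx":0,"ry":0,"rz":0,"hand":1}]' 120
python3 -c "
from go import *
s=bot.observe();print(s['position'],s['tool_rot'],s['qpos'].round(2))
print('E2');to(loc(0,-.055,.05),-.142)
"; python3 look.py k side 200 80 330 230 4 top 210 110 340 270 4
```

```text
clock: 11.7
position: [0.6012, -0.0967, 0.2365]
tool_rot: [-3.138, -0.606, -0.143]
force: [-0.1, -0.4, -4.5]
grip_width: 0.0064
[ 0.6012007  -0.0966537   0.23653203] [-3.1381825  -0.60576237 -0.14313103] [ 0.45  0.24 -0.49  2.16  0.85  0.25 -2.48]
E2
t mm [-0.2 -1.1 -0.7] r deg [-0.04  0.07 -0.05]  target [ 0.6008 -0.0955  0.237 ]
```

View pics/k_side.png

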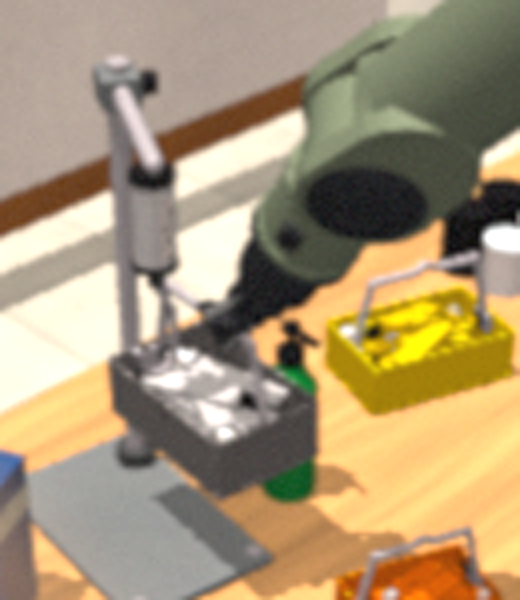

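View pics/k_top.png

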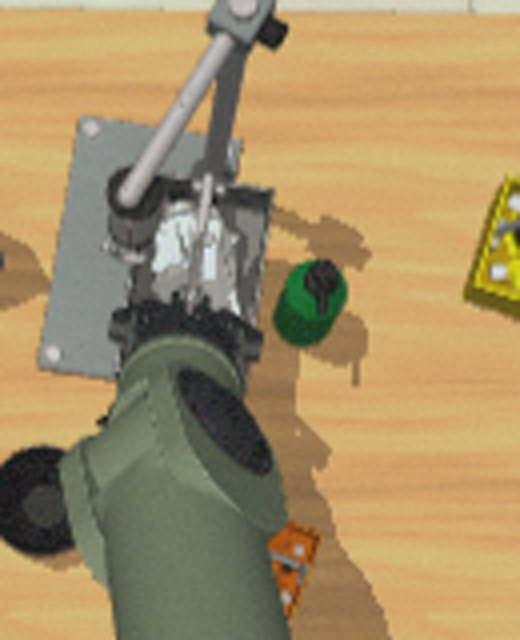

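```bash
python3 -c "
from go import *
to(loc(0,-.053,-.033),-.142)
"
```

```text
t mm [-46.2  -3.   68.3] r deg [-0.01  0.09 -0.04]  target [ 0.6011 -0.0935  0.154 ]
```

```bash
python3 -m creep '[{"tx":-7,"ty":-1,"tz":10,"rx":0,"ry":0,"rz":0,"hand":1},{"tx":-18,"ty":-2,"tz":27,"rx":0,"ry":0,"rz":0,"hand":1},{"tx":-30,"ty":-3,"tz":45,"rx":0,"ry":0,"rz":0,"hand":1},{"tx":-40,"ty":-3,"tz":59,"rx":0,"ry":0,"rz":0,"hand":1},{"tx":-46,"ty":-3,"tz":68,"rx":0,"ry":0,"rz":0,"hand":1},{"tx":-46,"ty":-3,"tz":68,"rx":0,"ry":0,"rz":0,"hand":1}]' 120
python3 -c "
from go import *
s=bot.observe();print(s['position'],s['tool_rot'],s['qpos'].round(2))
to(loc(0,.06,-.033),-.142)
"; python3 look.py l side 200 80 330 230 4 top 210 110 340 270 4
```

```text
clock: 12.4
position: [0.6095, -0.0989, 0.1816]
tool_rot: [-3.135, -0.556, -0.139]
force: [-0.6, -0.5, -4.8]
grip_width: 0.0065
[ 0.60946062 -0.09889409  0.18158332] [-3.13511834 -0.55592315 -0.13891448] [ 0.23  0.33 -0.23  2.16  0.88  0.16 -2.52]
t mm [ -21.9 -117.1   19.6] r deg [-0.35  2.93  0.14]  target [0.6171 0.0184 0.154 ]
```

View pics/l_side.png

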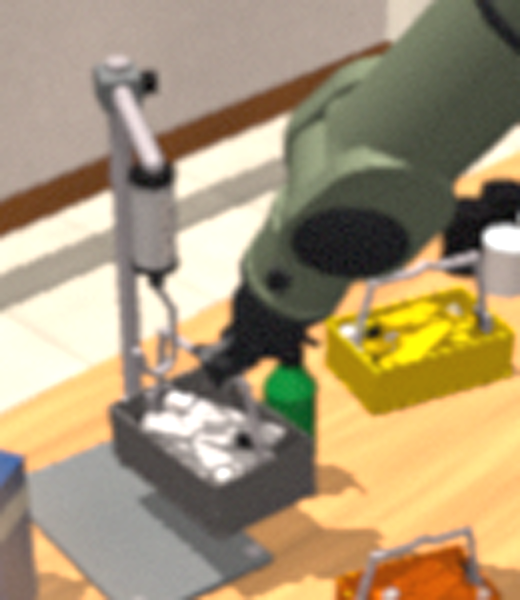

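View pics/l_top.png

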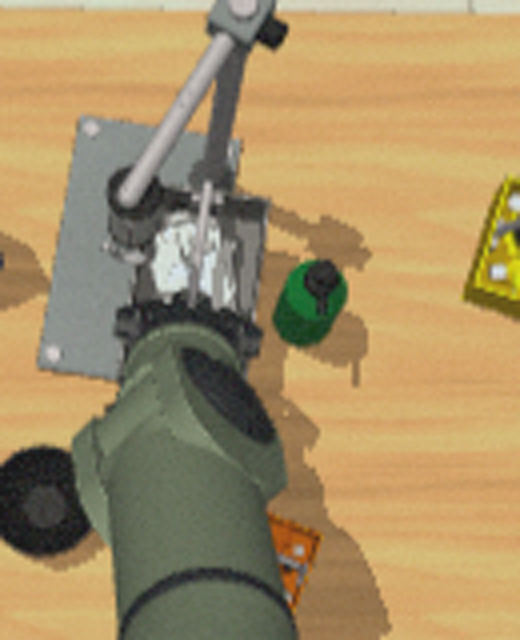

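At this height the wrist limit prevents 35° of tilt. I'll let the tool pitch relax by about 10° for the under-pass, which tips the tub nose-down only about 0.17 rad, well inside the limit.

```bash
python3 -c "
from go import *
s=bot.observe();print('mid now',s['position']+R.from_euler('xyz',s['tool_rot']).apply(M))
for y in(-.05,0,.06): to(loc(-.002,y,-.03),-.142,-.43)
"
```

```text
mid now [ 0.625808   -0.10122883  0.229647  ]
t mm [-28.   -7.2   8.7] r deg [-0.31 -7.28  0.19]  target [ 0.5914 -0.0891  0.1603]
t mm [-27.8 -57.2   9.1] r deg [-0.31 -7.28  0.19]  target [ 0.5985 -0.0396  0.1603]
t mm [ -27.7 -117.2    9.6] r deg [-0.31 -7.28  0.19]  target [0.607  0.0198 0.1603]
```

```bash
python3 -m creep '[{"tx":-7,"ty":-2,"tz":2,"rx":0,"ry":-2,"rz":0,"hand":1},{"tx":-14,"ty":-4,"tz":4,"rx":0,"ry":-4,"rz":0,"hand":1},{"tx":-21,"ty":-6,"tz":6.5,"rx":0,"ry":-5.5,"rz":0,"hand":1},{"tx":-28,"ty":-7,"tz":8.7,"rx":-0.3,"ry":-7.3,"rz":0.2,"hand":1},{"tx":-28,"ty":-7,"tz":8.7,"rx":-0.3,"ry":-7.3,"rz":0.2,"hand":1},{"tx":-28,"ty":-7,"tz":8.7,"rx":-0.3,"ry":-7.3,"rz":0.2,"hand":1}]' 120
python3 -c "
from go import *
s=bot.observe();print('mid now',s['position']+R.from_euler('xyz',s['tool_rot']).apply(M),s['qpos'].round(2))
for y in(-.05,0,.06): to(loc(-.002,y,-.03),-.142,-.43)
"; python3 look.py m side 200 80 330 230 4 top 210 110 340 270 4
```

```text
clock: 13.1
position: [0.5915, -0.089, 0.1604]
tool_rot: [-3.14, -0.431, -0.141]
force: [0.1, -0.1, -4.4]
grip_width: 0.0066
mid now [ 0.61375105 -0.09202422  0.2051096 ] [ 0.37  0.38 -0.43  2.1   0.7   0.33 -2.34]
t mm [-0.1  0.1  0. ] r deg [ 0.   -0.03  0.04]  target [ 0.5914 -0.0891  0.1603]
t mm [ -0.1 -49.9   0.1] r deg [ 0.   -0.03  0.04]  target [ 0.5985 -0.0396  0.1603]
t mm [-1.000e-01 -1.099e+02  3.000e-01] r deg [ 0.   -0.03  0.04]  target [0.607  0.0198 0.1603]
```

View pics/m_side.png

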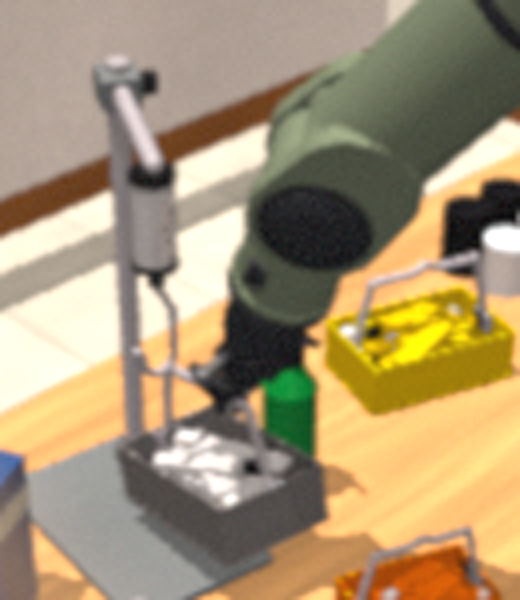

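```bash
python3 -m creep '[{"tx":0,"ty":-7,"tz":0,"rx":0,"ry":0,"rz":0,"hand":1},{"tx":0,"ty":-17,"tz":0,"rx":0,"ry":0,"rz":0,"hand":1},{"tx":0,"ty":-25,"tz":0,"rx":0,"ry":0,"rz":0,"hand":1}]' 120
python3 look.py n side 200 100 300 220 5 top 210 130 300 230 6
```

```text
clock: 13.5
position: [0.5951, -0.0629, 0.1604]
tool_rot: [-3.14, -0.43, -0.14]
force: [-0.0, 0.2, -3.8]
grip_width: 0.0062
```

View pics/n_side.png

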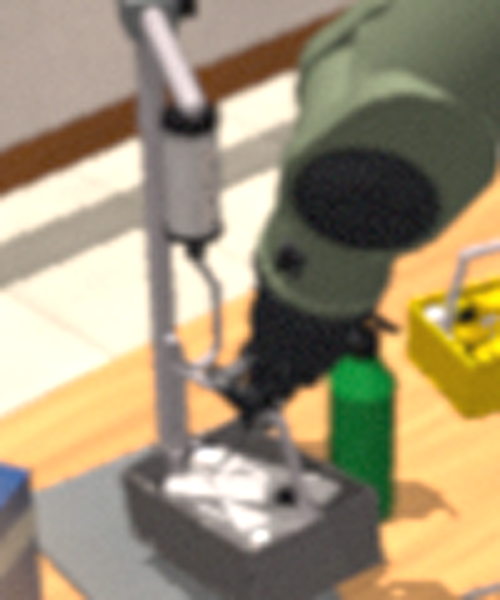

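```bash
python3 -m creep '[{"tx":-2,"ty":-6,"tz":4,"rx":0,"ry":0,"rz":0,"hand":1},{"tx":-2,"ty":-17,"tz":4,"rx":0,"ry":0,"rz":0,"hand":1},{"tx":-2,"ty":-31,"tz":4,"rx":0,"ry":0,"rz":0,"hand":1},{"tx":-2,"ty":-45,"tz":4,"rx":0,"ry":0,"rz":0,"hand":1},{"tx":-2,"ty":-59,"tz":4,"rx":0,"ry":0,"rz":0,"hand":1},{"tx":-2,"ty":-73,"tz":4,"rx":0,"ry":0,"rz":0,"hand":1},{"tx":-2,"ty":-82,"tz":4,"rx":0,"ry":0,"rz":0,"hand":1},{"tx":-2,"ty":-82,"tz":4,"rx":0,"ry":0,"rz":0,"hand":1}]' 120
python3 -c "
from go import *
s=bot.observe();print('mid now',s['position']+R.from_euler('xyz',s['tool_rot']).apply(M),s['qpos'].round(2))
for h in(0,.05): to(loc(-.0,.058,h),-.142,-.43-.18*h/.05)
"; python3 look.py o side 200 100 300 220 5 top 210 130 300 230 6
```

```text
clock: 14.4
position: [0.6064, 0.0189, 0.1559]
tool_rot: [-3.14, -0.43, -0.138]
force: [0.4, -0.6, -5.2]
grip_width: 0.0064
mid now [0.62862538 0.01595595 0.20066737] [-0.11  0.38 -0.13  2.09  0.64  0.33 -2.5 ]
t mm [ 16.5   1.  -30.2] r deg [-0.07  0.01  0.19]  target [0.6087 0.0176 0.1903]
t mm [ 43.6   0.9 -69.1] r deg [-0.09 10.32  0.16]  target [0.617  0.0164 0.237 ]
```

View pics/o_side.png

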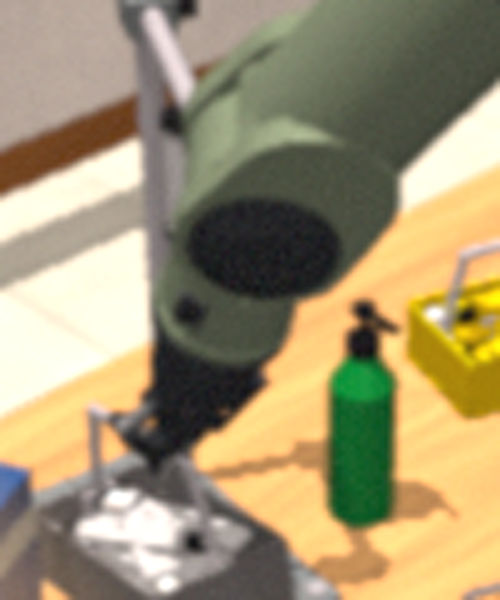

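View pics/o_top.png

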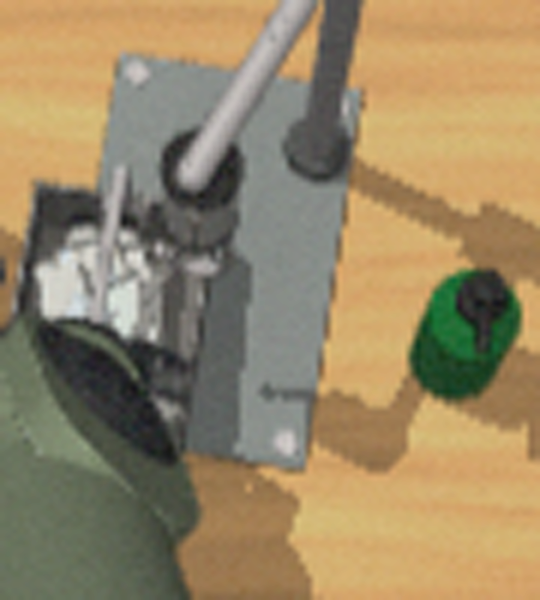

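```bash
python3 -m creep '[{"tx":5,"ty":0,"tz":-9,"rx":0,"ry":0,"rz":0,"hand":1},{"tx":13,"ty":0,"tz":-23,"rx":0,"ry":1,"rz":0,"hand":1},{"tx":22,"ty":0,"tz":-38,"rx":0,"ry":3.5,"rz":0,"hand":1},{"tx":31,"ty":0,"tz":-51,"rx":0,"ry":6,"rz":0,"hand":1},{"tx":39,"ty":1,"tz":-62,"rx":0,"ry":8.5,"rz":0,"hand":1},{"tx":43.5,"ty":1,"tz":-69,"rx":0,"ry":10.3,"rz":0.2,"hand":1},{"tx":43.5,"ty":1,"tz":-69,"rx":0,"ry":10.3,"rz":0.2,"hand":1}]' 120
python3 -c "
from go import *
s=bot.observe();print('mid now',s['position']+R.from_euler('xyz',s['tool_rot']).apply(M),s['qpos'].round(2))
to(loc(-.0,.058,.05),-.142)
"; python3 look.py p side 200 100 300 220 5 top 210 130 300 230 6
```

```text
clock: 15.2
position: [0.6166, 0.0148, 0.2379]
tool_rot: [-3.137, -0.611, -0.145]
force: [-0.6, 1.1, -4.9]
grip_width: 0.0065
mid now [0.63042219 0.01284898 0.2859568 ] [-0.55  0.24  0.36  2.17  0.62  0.21 -2.51]
t mm [-0.5 -1.6  0.8] r deg [-0.04 -0.25 -0.15]  target [0.6168 0.0164 0.237 ]
```

View pics/p_side.png

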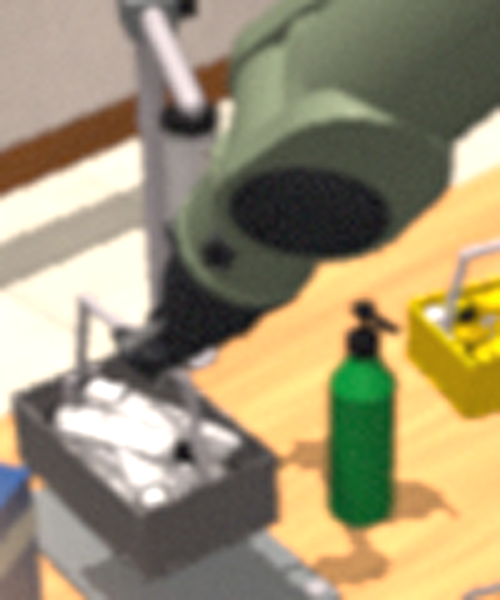

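View pics/p_top.png

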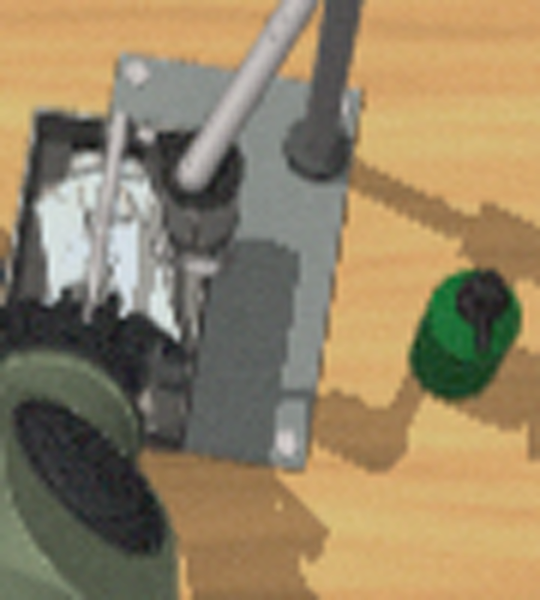

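```bash
cat > ov.py <<'E'
import sys,cv2
from h import *
from go import *
tag=sys.argv[1]; 
s=bot.observe();Rt=R.from_euler('xyz',s['tool_rot']);mid=s['position']+Rt.apply(M)
yaw=s['tool_rot'][2];pt=-.607-s['tool_rot'][1]
Rb=R.from_euler('zy',[yaw,-pt])
P=[mid+Rb.apply(v) for v in([0,0,0],[.07,0,-.008],[-.07,0,-.008],[.095,.06,-.083],[.095,-.06,-.083],[-.095,.06,-.083],[-.095,-.06,-.083])]
Hk=[loc(0,0,-.004),loc(0,.023,.031),loc(0,-.017,.03),loc(0,-.017,.06),loc(0,0,.09)]
print("local mid",(R.from_euler('z',-HY).apply(mid-HK)*1000).round(1))
boxes={"side":(205,110,295,200),"top":(205,130,295,215)}
for n,(x0,y0,x1,y1) in boxes.items():
    f=np.load(f"pics/{tag}_{n}.npy",allow_pickle=True).item(); S=7
    t=cv2.convertScaleAbs(cv2.resize(f["pixels"][y0:y1,x0:x1],None,fx=S,fy=S,interpolation=cv2.INTER_CUBIC),alpha=1.5,beta=20)
    for L,c in((P,(0,0,255)),(Hk,(255,0,255))):
      for i,u in enumerate(proj(f,L)):
        q=tuple(int(v) for v in (u-[x0,y0]+.5)*S); cv2.circle(t,q,2,c,-1); cv2.putText(t,str(i),q,0,.45,c)
    cv2.imwrite(f"pics/{tag}2_{n}.png",t)
E
python3 ov.py p
```

```text
local mid [-0.2 56.7 50. ]
```

View pics/p2_side.png

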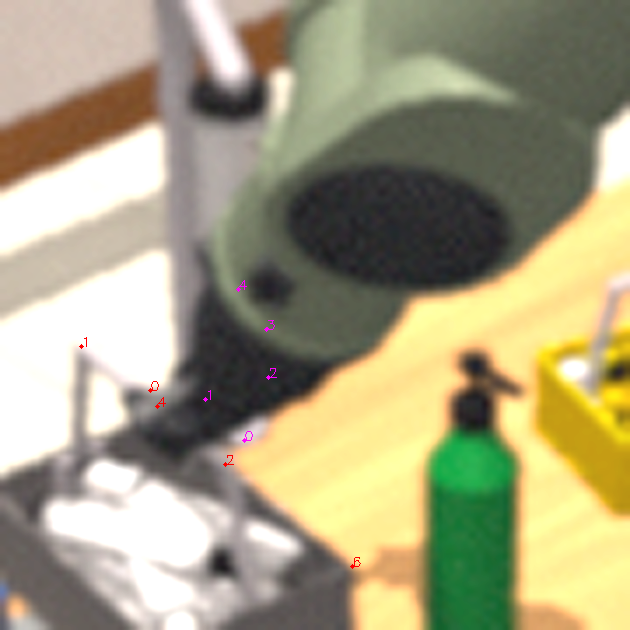

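View pics/p2_top.png

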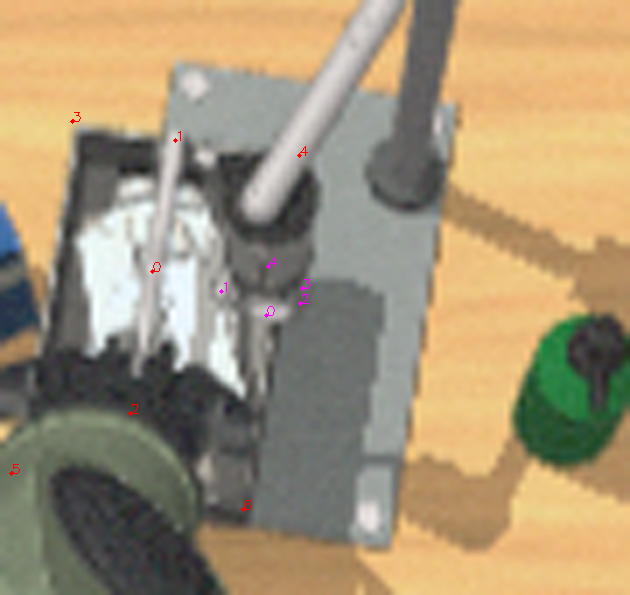

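```bash
python3 -c "
from go import *
to(loc(-.0,.03,.05),-.142)
to(loc(-.0,.0,.05),-.142)
"
```

```text
t mm [ 0.1 26.8 -0. ] r deg [-0.04 -0.13 -0.1 ]  target [ 0.6128 -0.0113  0.237 ]
t mm [ 0.2 56.8 -0.1] r deg [-0.04 -0.13 -0.1 ]  target [ 0.6086 -0.041   0.237 ]
```

```bash
python3 -m creep '[{"tx":0,"ty":6,"tz":0,"rx":0,"ry":0,"rz":0,"hand":1},{"tx":0,"ty":14,"tz":0,"rx":0,"ry":0,"rz":0,"hand":1},{"tx":0,"ty":23,"tz":0,"rx":0,"ry":0,"rz":0,"hand":1},{"tx":0,"ty":32,"tz":0,"rx":0,"ry":0,"rz":0,"hand":1},{"tx":0,"ty":41,"tz":0,"rx":0,"ry":0,"rz":0,"hand":1},{"tx":0,"ty":49,"tz":0,"rx":0,"ry":0,"rz":0,"hand":1},{"tx":0,"ty":55,"tz":0,"rx":0,"ry":0,"rz":0,"hand":1},{"tx":0,"ty":57,"tz":0,"rx":0,"ry":0,"rz":0,"hand":1}]' 120
python3 look.py q side 200 100 300 220 5 top 210 130 300 230 6; python3 ov.py q
```

```text
clock: 16.1
position: [0.6082, -0.044, 0.2362]
tool_rot: [-3.138, -0.608, -0.148]
force: [-0.2, -0.9, -5.1]
grip_width: 0.0065
local mid [ 0.  -2.3 49.3]
```

View pics/q_side.png

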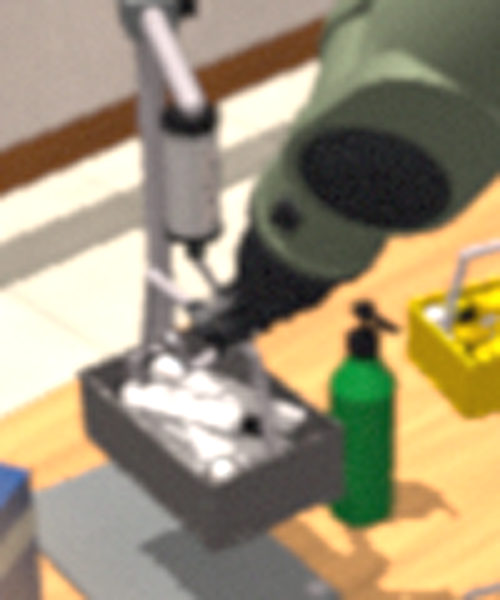

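View pics/q2_side.png

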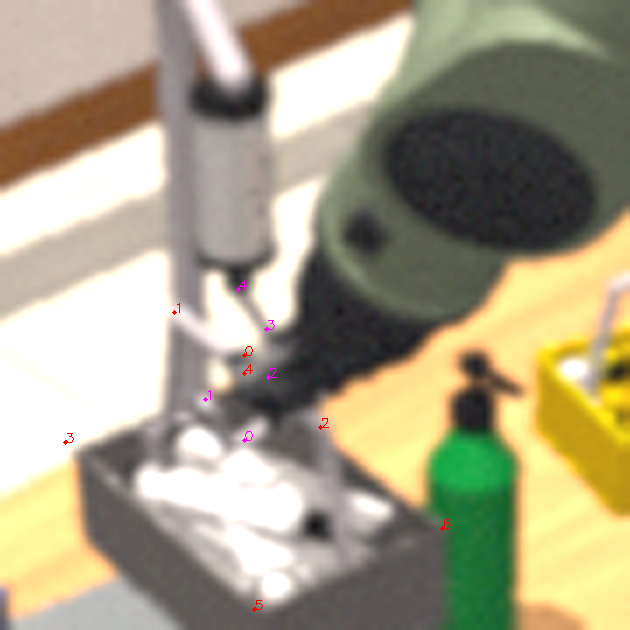

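View pics/q2_top.png

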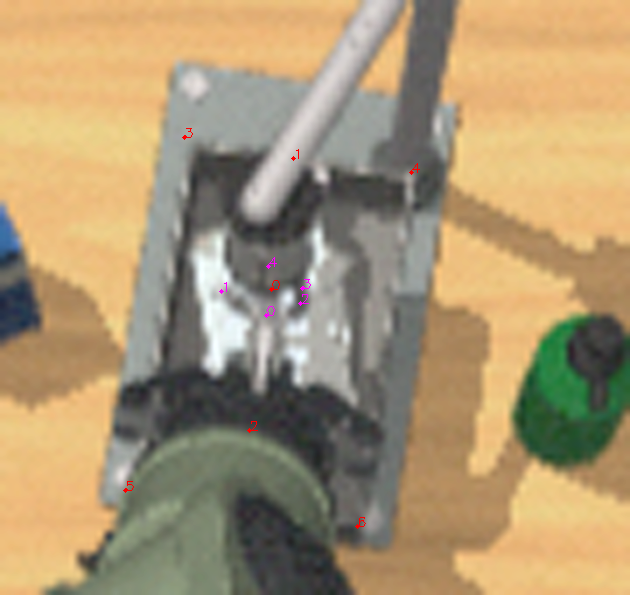

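The bar lies over the seat inside the hook. The tub sits about 0.1 rad nose-down in the grip, which is harmless. Lowering slowly.

```bash
python3 -c "
from go import *
to(loc(0,.001,.012),-.142,-.59)
"
```

```text
t mm [-21.9  -3.   29.9] r deg [ 0.07 -1.07 -0.25]  target [ 0.6079 -0.0399  0.1993]
```

```bash
python3 -m creep '[{"tx":-1,"ty":-2,"tz":2,"rx":0,"ry":0,"rz":0,"hand":1},{"tx":-4,"ty":-3,"tz":6,"rx":0,"ry":0,"rz":0,"hand":1},{"tx":-8,"ty":-3,"tz":11,"rx":0,"ry":-0.3,"rz":-0.2,"hand":1},{"tx":-12,"ty":-3,"tz":16,"rx":0,"ry":-0.6,"rz":-0.2,"hand":1},{"tx":-16,"ty":-3,"tz":21.5,"rx":0,"ry":-0.8,"rz":-0.2,"hand":1},{"tx":-19,"ty":-3,"tz":26,"rx":0,"ry":-1,"rz":-0.2,"hand":1},{"tx":-22,"ty":-3,"tz":30,"rx":0,"ry":-1,"rz":-0.2,"hand":1}]' 120
python3 look.py r side 200 100 300 220 5 top 210 130 300 230 6; python3 ov.py r; python3 -c "
from go import *
s=bot.observe();print(s['qpos'].round(2),s['force'],s['moment'])"
```

```text
clock: 16.9
position: [0.6097, -0.0388, 0.2052]
tool_rot: [-3.14, -0.58, -0.142]
force: [-0.1, 0.9, -4.8]
grip_width: 0.0064
local mid [ 2.   2.3 17.8]
[-0.2   0.27  0.1   2.18  0.74  0.16 -2.52] [ 0.47504255  0.0449925  -3.74961778] [0.19060904 1.18334546 0.00775721]
```

View pics/r2_side.png

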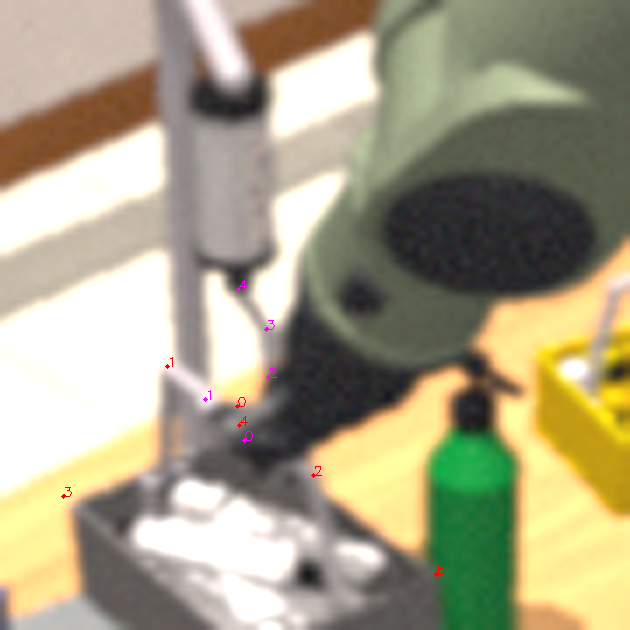

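View pics/r2_top.png

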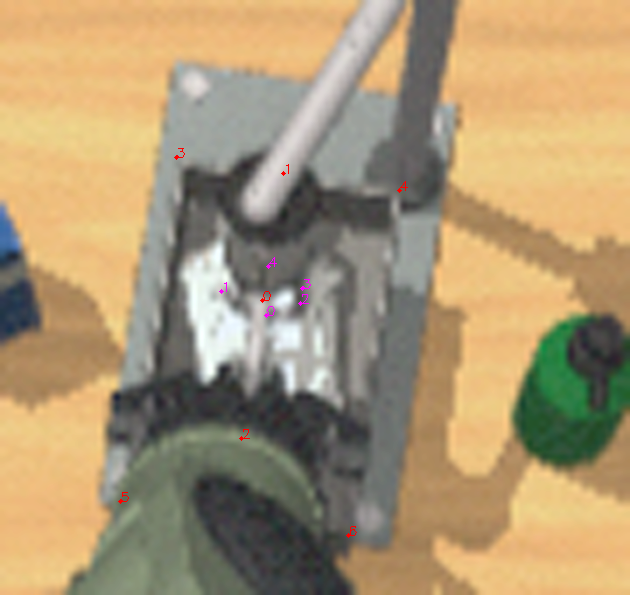

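```bash
python3 -c "
from go import *
to(loc(0,.001,-.01),-.142,-.52)
to(loc(0,.001,-.035),-.142,-.46)
"
```

```text
t mm [-18.8   1.3  19.8] r deg [ 0.04 -3.45  0.04]  target [ 0.6047 -0.0395  0.1784]
t mm [-34.1   1.3  38.2] r deg [ 0.04 -6.89  0.05]  target [ 0.6019 -0.0391  0.1546]
```

```bash
python3 -m creep '[{"tx":-3,"ty":0,"tz":3,"rx":0,"ry":-0.5,"rz":0,"hand":1},{"tx":-6.5,"ty":0,"tz":7,"rx":0,"ry":-1.2,"rz":0,"hand":1},{"tx":-10,"ty":1,"tz":10.5,"rx":0,"ry":-1.8,"rz":0,"hand":1},{"tx":-13,"ty":1,"tz":14,"rx":0,"ry":-2.4,"rz":0,"hand":1},{"tx":-16,"ty":1,"tz":17,"rx":0,"ry":-3,"rz":0,"hand":1},{"tx":-19,"ty":1,"tz":20,"rx":0,"ry":-3.5,"rz":0,"hand":1}]' 120
python3 -c "
from go import *
s=bot.observe();print(s['qpos'].round(2),s['force'],s['moment'],s['position']+R.from_euler('xyz',s['tool_rot']).apply(M)-HK)
to(loc(0,.001,-.035),-.142,-.46)"
```

```text
clock: 17.6
position: [0.605, -0.0393, 0.1784]
tool_rot: [-3.141, -0.52, -0.141]
force: [3.8, -1.1, -1.8]
grip_width: 0.0068
[-0.11  0.32  0.01  2.16  0.67  0.19 -2.44] [ 3.78477981 -1.0734701  -1.77588317] [-0.02871677  0.03655764 -0.1143115 ] [ 0.00047883  0.0011791  -0.01004113]
t mm [-14.5   0.2  19.1] r deg [ 0.03 -3.42  0.08]  target [ 0.6019 -0.0391  0.1546]
```

```bash
python3 look.py s side 215 130 265 190 10 top 230 160 265 200 15
```

```text
(no output)
```

View pics/s_side.png

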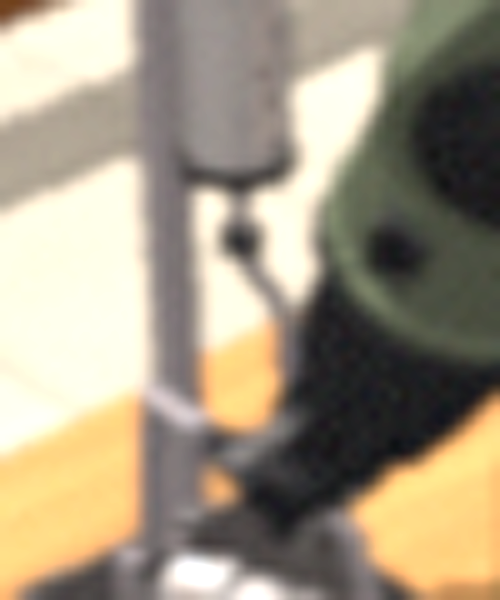

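View pics/s_top.png

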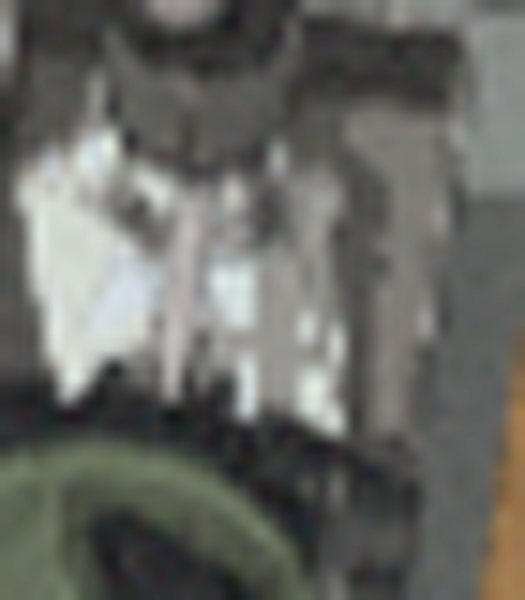

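The hook is engaged and pulled down about 14 mm. The +x force indicates contact on the front slope of the kink, so I'll shift a few mm forward while continuing down.

```bash
python3 -c "
from go import *
to(loc(0.005,.001,-.012),-.142,-.51)
to(loc(0.005,.001,-.034),-.142,-.47)"
```

```text
t mm [3.  0.1 3.5] r deg [ 0.05 -0.54  0.07]  target [ 0.6092 -0.0401  0.1766]
t mm [-9.1  0.1 21. ] r deg [ 0.05 -2.83  0.08]  target [ 0.6073 -0.0398  0.1554]
```

```bash
python3 -m creep '[{"tx":2,"ty":0,"tz":1,"rx":0,"ry":-0.2,"rz":0,"hand":1},{"tx":3,"ty":0,"tz":3.5,"rx":0,"ry":-0.5,"rz":0,"hand":1},{"tx":3,"ty":0,"tz":3.5,"rx":0,"ry":-0.5,"rz":0,"hand":1}]' 120
python3 -c "
from go import *
s=bot.observe();print(s['force'],s['moment'])"
python3 -m creep '[{"tx":-2,"ty":0,"tz":3,"rx":0,"ry":-0.5,"rz":0,"hand":1},{"tx":-4.5,"ty":0,"tz":6.5,"rx":0,"ry":-0.9,"rz":0,"hand":1},{"tx":-7,"ty":0,"tz":10,"rx":0,"ry":-1.4,"rz":0,"hand":1},{"tx":-9.5,"ty":0,"tz":13.5,"rx":0,"ry":-1.9,"rz":0,"hand":1},{"tx":-12,"ty":0,"tz":17.5,"rx":0,"ry":-2.3,"rz":0,"hand":1},{"tx":-12,"ty":0,"tz":17.5,"rx":0,"ry":-2.3,"rz":0,"hand":1}]' 120
python3 -c "
from go import *
s=bot.observe();print(s['qpos'].round(2),s['force'],s['moment'],s['position']+R.from_euler('xyz',s['tool_rot']).apply(M)-HK)"
python3 look.py t side 215 130 265 190 10 top 230 160 265 200 15
```

```text
clock: 18.0
position: [0.6092, -0.0399, 0.1769]
tool_rot: [-3.141, -0.511, -0.14]
force: [0.4, -1.0, -1.1]
grip_width: 0.0066
[ 0.39178291 -1.04348666 -1.06442672] [ 0.04885206  0.64677622 -0.02920034]
clock: 18.6
position: [0.6068, -0.0395, 0.155]
tool_rot: [-3.141, -0.47, -0.14]
force: [-1.4, -1.3, 1.3]
grip_width: 0.0065
[-0.05  0.37 -0.06  2.13  0.62  0.22 -2.39] [-1.43824477 -1.25669508  1.26411784] [ 0.0684103   0.6139353  -0.03608038] [ 0.00456924  0.0006678  -0.03440512]
```

View pics/t_side.png

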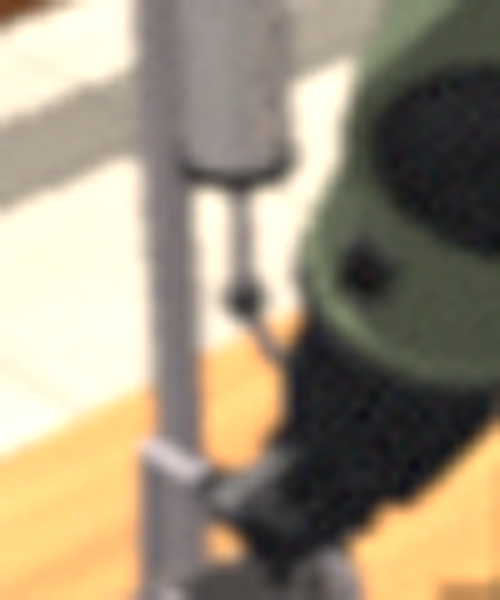

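View pics/t_top.png

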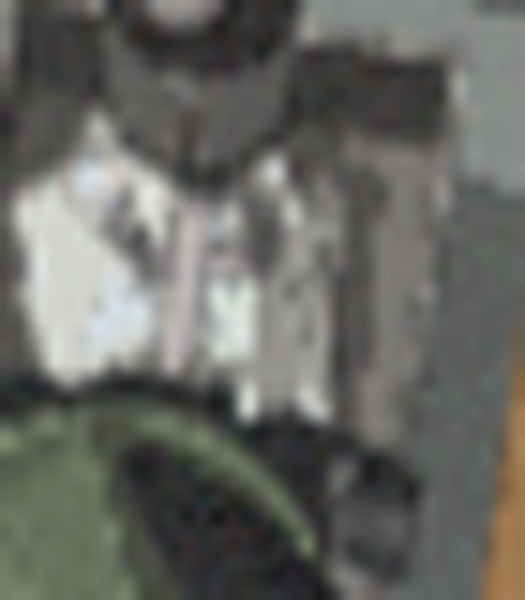

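```bash
python3 -c "
from go import *
to(loc(0.003,.001,-.026),-.142,-.515)"
```

```text
t mm [ 3.7  0.2 -6. ] r deg [0.05 2.56 0.1 ]  target [ 0.6074 -0.0398  0.1625]
```

```bash
python3 -m creep '[{"tx":2,"ty":0,"tz":-3,"rx":0,"ry":1.3,"rz":0,"hand":1},{"tx":3.7,"ty":0,"tz":-6,"rx":0,"ry":2.5,"rz":0,"hand":1},{"tx":3.7,"ty":0,"tz":-6,"rx":0,"ry":2.5,"rz":0,"hand":1},{"tx":3.7,"ty":0,"tz":-6,"rx":0,"ry":2.5,"rz":0,"hand":1}]' 120
python3 -c "
from go import *
s=bot.observe();print(s['qpos'].round(2),s['force'],s['moment'],s['position']+R.from_euler('xyz',s['tool_rot']).apply(M)-HK)"
```

```text
clock: 19.1
position: [0.6069, -0.0397, 0.1624]
tool_rot: [-3.14, -0.513, -0.143]
force: [-5.8, -2.4, 0.0]
grip_width: 0.0062
[-0.12  0.35  0.02  2.17  0.74  0.16 -2.52] [-5.78461317 -2.37991615  0.03089456] [-0.13487409  1.56340667 -0.36831695] [ 0.00270765  0.00069968 -0.02611008]
```

```bash
python3 -m creep '[{"tx":-1.3,"ty":0,"tz":-0.7,"rx":0,"ry":0,"rz":0,"hand":1},{"tx":-2.6,"ty":0,"tz":-1.5,"rx":0,"ry":0,"rz":0,"hand":1},{"tx":-2.6,"ty":0,"tz":-1.5,"rx":0,"ry":0,"rz":0,"hand":1}]' 120
python3 -c "
from go import *
s=bot.observe();print(s['qpos'].round(2),s['force'],s['moment'],s['position']+R.from_euler('xyz',s['tool_rot']).apply(M)-HK)"
python3 look.py u side 200 110 300 220 5 top 210 130 300 230 6
```

```text
clock: 19.4
position: [0.605, -0.0391, 0.1635]
tool_rot: [-3.14, -0.514, -0.141]
force: [0.5, -1.3, -1.8]
grip_width: 0.0067
[-0.13  0.35  0.03  2.17  0.74  0.16 -2.52] [ 0.51161598 -1.30275272 -1.76717105] [-0.03676935  0.37481236 -0.11371262] [ 0.00074261  0.00135718 -0.02500212]
```

View pics/u_side.png

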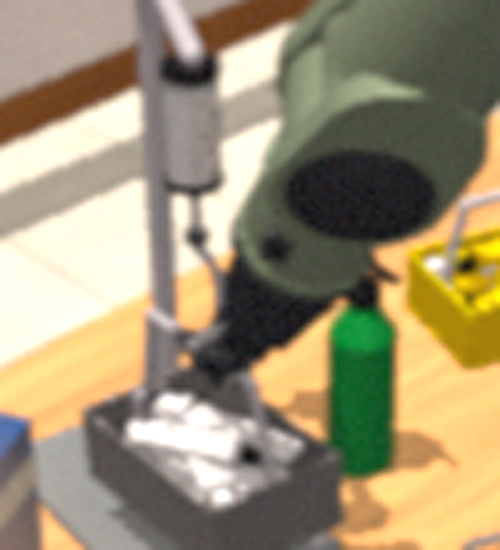

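View pics/u_top.png

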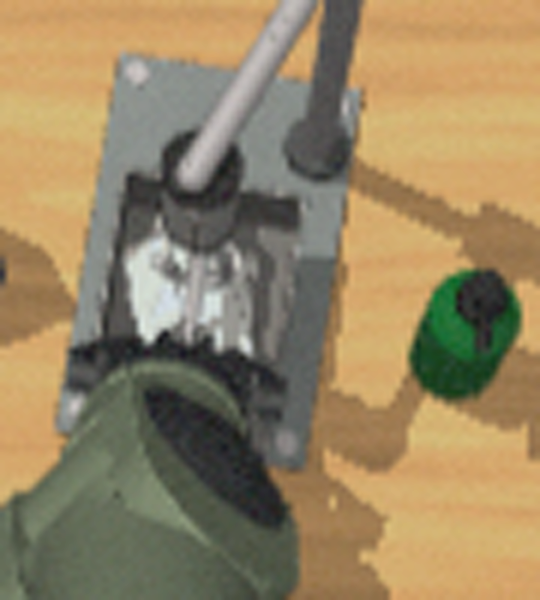

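```bash
python3 -c "
from go import *
to(loc(0.001,.001,-.031),-.142,-.49)"
```

```text
t mm [-3.2  0.4  4.4] r deg [ 0.03 -1.37  0.07]  target [ 0.6043 -0.0394  0.158 ]
```

```bash
python3 -m creep '[{"tx":-1.6,"ty":0.2,"tz":2.2,"rx":0,"ry":-0.7,"rz":0,"hand":1},{"tx":-3.2,"ty":0.4,"tz":4.4,"rx":0,"ry":-1.4,"rz":0,"hand":1},{"tx":-3.2,"ty":0.4,"tz":4.4,"rx":0,"ry":-1.4,"rz":0,"hand":1}]' 120
python3 -c "
from go import *
s=bot.observe();print(s['qpos'].round(2),s['force'],s['moment'],s['position']+R.from_euler('xyz',s['tool_rot']).apply(M)-HK)"
```

```text
clock: 19.8
position: [0.6043, -0.0394, 0.1578]
tool_rot: [-3.141, -0.489, -0.141]
force: [0.3, 0.2, -0.1]
grip_width: 0.0065
[-0.07  0.36 -0.04  2.15  0.7   0.19 -2.47] [ 0.26321909  0.22769934 -0.14421658] [0.21477806 0.34320608 0.16965286] [ 0.00117478  0.00086466 -0.03126296]
```

The forces are near zero, so the hook carries the tub. Releasing.

```bash
python3 -m creep '[{"tx":0,"ty":0,"tz":0,"rx":0,"ry":0,"rz":0,"hand":0},{"tx":0,"ty":0,"tz":0,"rx":0,"ry":0,"rz":0,"hand":-0.2},{"tx":0,"ty":0,"tz":0,"rx":0,"ry":0,"rz":0,"hand":-0.2},{"tx":0,"ty":0,"tz":0,"rx":0,"ry":0,"rz":0,"hand":-0.2}]' 60
python3 look.py v side 200 110 300 220 5 top 210 130 300 230 6
```

```text
clock: 20.2
position: [0.604, -0.0394, 0.1579]
tool_rot: [-3.141, -0.489, -0.14]
force: [0.4, -0.9, 0.1]
grip_width: 0.0515
```

View pics/v_side.png

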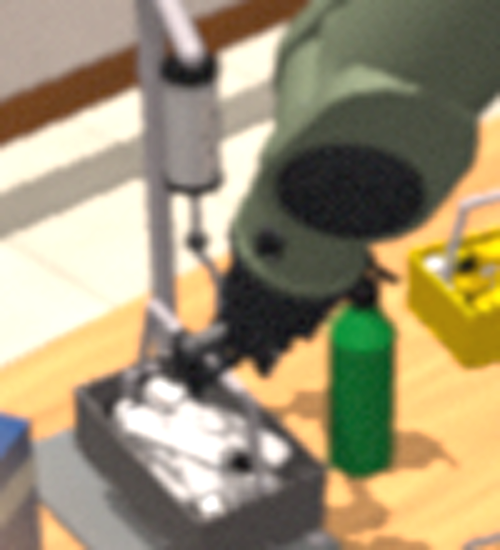

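View pics/v_top.png

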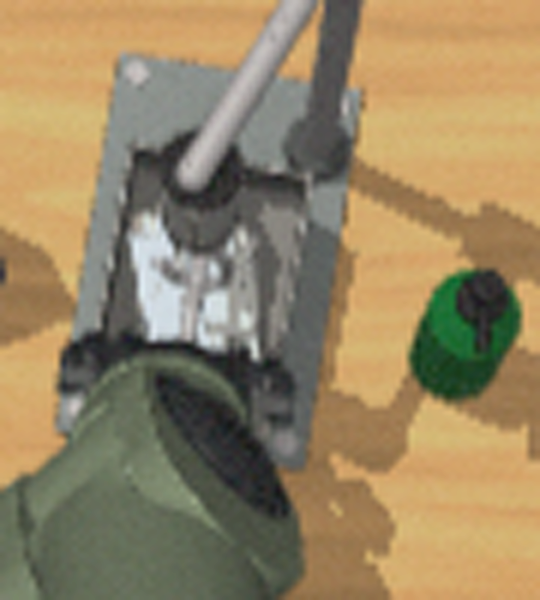

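```bash
python3 -m creep '[{"tx":0,"ty":0,"tz":-4,"rx":0,"ry":0,"rz":0,"hand":-0.2},{"tx":0,"ty":0,"tz":-12,"rx":0,"ry":0,"rz":0,"hand":-0.2},{"tx":0,"ty":0,"tz":-24,"rx":0,"ry":0,"rz":0,"hand":-0.2},{"tx":0,"ty":0,"tz":-38,"rx":0,"ry":0,"rz":0,"hand":-0.2},{"tx":0,"ty":0,"tz":-54,"rx":0,"ry":0,"rz":0,"hand":-0.2},{"tx":0,"ty":0,"tz":-72,"rx":0,"ry":0,"rz":0,"hand":-0.2},{"tx":0,"ty":0,"tz":-90,"rx":0,"ry":0,"rz":0,"hand":-0.2},{"tx":0,"ty":0,"tz":-100,"rx":0,"ry":0,"rz":0,"hand":-0.2}]'
python3 look.py w side 200 110 300 220 5 top 210 130 300 230 6;  python3 -c "
from go import *
s=bot.observe();print(s['qpos'].round(2),s['force'])"
```

```text
clock: 21.1
position: [0.5571, -0.033, 0.2479]
tool_rot: [-3.141, -0.491, -0.14]
force: [-0.1, -0.4, -0.9]
grip_width: 0.0513
[ 0.11  0.15 -0.26  2.15  0.44  0.4  -2.22] [ 1.50078762 -1.15262762 -0.26878456]
```

View pics/w_side.png

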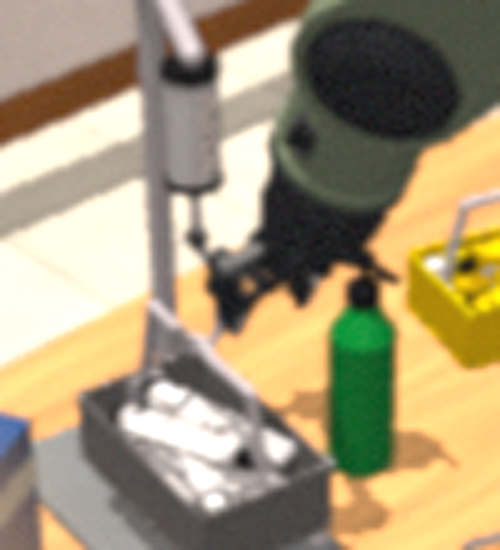

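View pics/w_top.png

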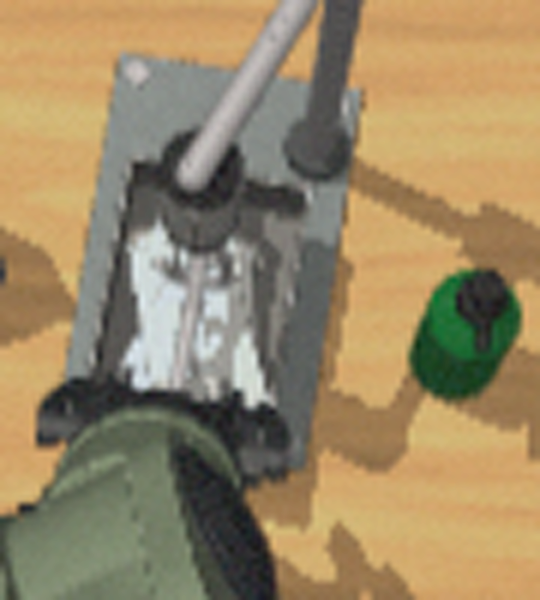

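```bash
python3 -m creep '[{"tx":0,"ty":0,"tz":-20,"rx":0,"ry":0,"rz":0,"hand":0},{"tx":0,"ty":0,"tz":-50,"rx":0,"ry":0,"rz":0,"hand":1},{"tx":0,"ty":0,"tz":-80,"rx":0,"ry":0,"rz":0,"hand":1},{"tx":0,"ty":0,"tz":-100,"rx":0,"ry":0,"rz":0,"hand":1},{"tx":0,"ty":0,"tz":-100,"rx":0,"ry":0,"rz":0,"hand":1}]' 40
python3 -c "
from go import *
s=bot.observe();print(s['qpos'].round(2),s['position'],s['tool_rot'])
rows([.45,.17,.28],[np.pi,0,.5])
rows([.363,.31,.15],[np.pi,0,.7])"
```

```text
clock: 21.7
position: [0.5113, -0.0265, 0.3364]
tool_rot: [-3.141, -0.492, -0.14]
force: [0.4, 0.2, -0.6]
grip_width: 0.0002
[ 0.16 -0.05 -0.31  2.11  0.21  0.62 -2.  ] [ 0.51127692 -0.02653323  0.33637995] [-3.14123069 -0.49235099 -0.14035113]
t mm [-104.3 -186.     8.1] r deg [  9.01 -27.24 -35.93]  target [0.45 0.17 0.28]
t mm [-259.  -312.5   72.7] r deg [ 11.83 -26.52 -47.14]  target [0.363 0.31  0.15 ]
```

```bash
python3 -m creep '[{"tx":-13,"ty":-23,"tz":0,"rx":1,"ry":-3.4,"rz":-4.5,"hand":1},{"tx":-26,"ty":-46,"tz":1,"rx":2,"ry":-6.8,"rz":-9,"hand":1},{"tx":-39,"ty":-70,"tz":2,"rx":3.3,"ry":-10,"rz":-13.5,"hand":1},{"tx":-52,"ty":-93,"tz":4,"rx":4.5,"ry":-13.6,"rz":-18,"hand":1},{"tx":-65,"ty":-116,"tz":5,"rx":5.6,"ry":-17,"rz":-22.5,"hand":1},{"tx":-78,"ty":-140,"tz":6,"rx":6.7,"ry":-20.4,"rz":-27,"hand":1},{"tx":-91,"ty":-163,"tz":7,"rx":7.8,"ry":-23.8,"rz":-31.5,"hand":1},{"tx":-104,"ty":-186,"tz":8,"rx":9,"ry":-27.2,"rz":-36,"hand":1}]' 40
python3 -c "
from go import *
s=bot.observe();print(s['qpos'].round(2),s['position'],s['tool_rot'])
rows([.363,.31,.14],[np.pi,0,.7])"
```

```text
clock: 22.5
position: [0.4497, 0.1705, 0.2769]
tool_rot: [-3.14, 0.006, 0.504]
force: [-0.6, -0.2, -0.2]
grip_width: 0.0001
[-0.07  0.24 -0.5   1.84  0.13  1.1  -1.68] [0.44968858 0.17050303 0.27691264] [-3.1400707   0.00588497  0.503835  ]
t mm [  -7.8 -163.8  137.2] r deg [ -0.12   0.33 -11.24]  target [0.363 0.31  0.14 ]
```

```bash
python3 -m creep '[{"tx":-1,"ty":-24,"tz":20,"rx":0,"ry":0,"rz":-2,"hand":1},{"tx":-2,"ty":-50,"tz":42,"rx":0,"ry":0,"rz":-4,"hand":1},{"tx":-4,"ty":-80,"tz":66,"rx":0,"ry":0,"rz":-6,"hand":1},{"tx":-5,"ty":-110,"tz":92,"rx":0,"ry":0,"rz":-8,"hand":1},{"tx":-7,"ty":-140,"tz":117,"rx":0,"ry":0,"rz":-9.5,"hand":1},{"tx":-8,"ty":-164,"tz":137,"rx":0,"ry":0.3,"rz":-11,"hand":1},{"tx":-8,"ty":-164,"tz":137,"rx":0,"ry":0.3,"rz":-11,"hand":1},{"tx":-8,"ty":-164,"tz":137,"rx":0,"ry":0.3,"rz":-11,"hand":1}]' 40
python3 look.py x side 165 220 265 320 6 top 110 190 210 290 6
cp pics/x_side.png pics/xs.png
python3 - <<'E'
import cv2
from h import *
from go import *
s=bot.observe();print(s['position'],s['tool_rot'],s['force'])
for n,(x0,y0) in {"side":(165,220),"top":(110,190)}.items():
    f=np.load(f"pics/x_{n}.npy",allow_pickle=True).item(); t=cv2.imread(f"pics/x_{n}.png")
    p=s['position'];P=[p,p+[0,0,.022],[.363,.31,.06]]
    for i,u in enumerate(proj(f,P)):
        q=tuple(int(v) for v in (u-[x0,y0]+.5)*6); cv2.circle(t,q,3,(0,0,255),-1); cv2.putText(t,str(i),q,0,.5,(255,0,0))
    cv2.imwrite(f"pics/x2_{n}.png",t)
E
```

```text
clock: 23.3
position: [0.3631, 0.3098, 0.1405]
tool_rot: [-3.14, -0.001, 0.694]
force: [-0.2, 0.8, 0.4]
grip_width: -0.0001
[0.36419273 0.30932813 0.14157709] [-3.14080987e+00 -3.02137802e-03  6.92085079e-01] [ 0.83165625 -0.00435909  0.96913858]
```

View pics/x2_side.png

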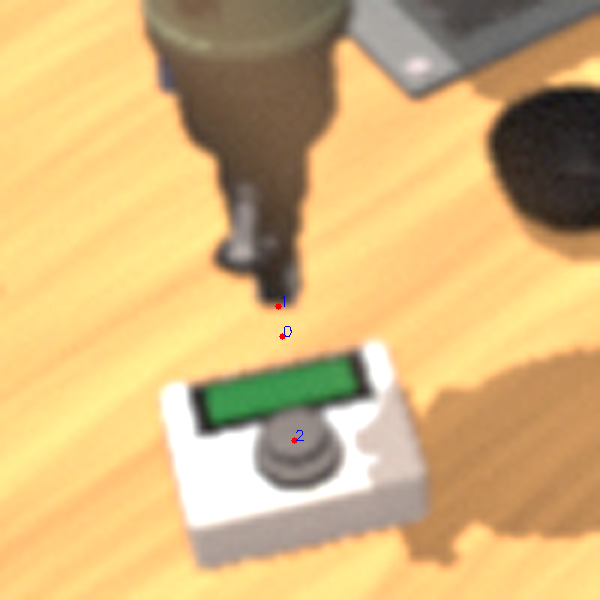

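View pics/x2_top.png

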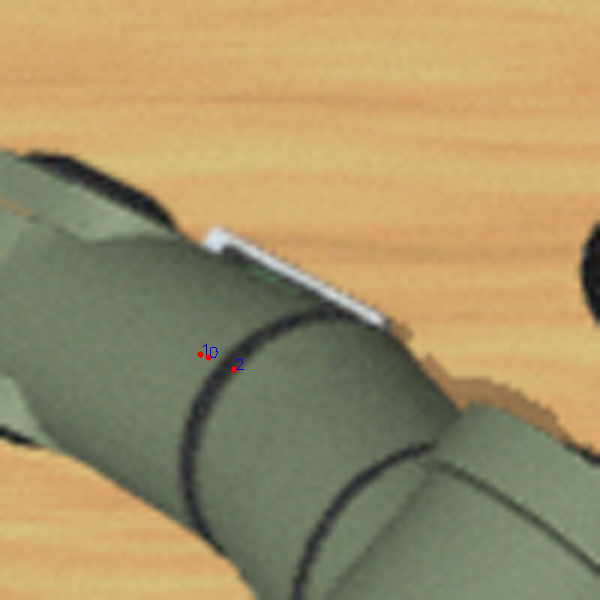

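The tip sits 22 mm behind the reported TCP here too. I'll approach to just above the key and check that the tub is still by comparing frames over time.

```bash
python3 -m creep '[{"tx":0,"ty":0,"tz":20,"rx":0,"ry":0,"rz":0,"hand":1},{"tx":0,"ty":0,"tz":45,"rx":0,"ry":0,"rz":0,"hand":1},{"tx":0,"ty":0,"tz":65,"rx":0,"ry":0,"rz":0,"hand":1},{"tx":0,"ty":0,"tz":75,"rx":0,"ry":0,"rz":0,"hand":1},{"tx":0,"ty":0,"tz":75,"rx":0,"ry":0,"rz":0,"hand":1}]' 40
cat > still.py <<'E'
import sys,cv2,numpy as np
from workcell import bot,viewer
n=int(sys.argv[1]); F=[]
for i in range(n):
    f=viewer.grab_frame("side"); F.append(f["pixels"].astype(np.float32)); 
ref=F[-1]
# windows: tub body / housing (static reference)
W={"tub":(slice(180,225),slice(210,272)),"static":(slice(100,145),slice(225,250))}
for i,a in enumerate(F):
    o=[]
    for k,(r,c) in W.items():
        g=lambda z: cv2.GaussianBlur(z[r,c].mean(2),(0,0),1)
        sh,resp=cv2.phaseCorrelate(g(ref),g(a),cv2.createHanningWindow((c.stop-c.start,r.stop-r.start),cv2.CV_32F)); o+= [k,np.round(sh,3),round(float(np.abs(g(a)-g(ref)).mean()),2)]
    print(i,*o)
print(bot.observe()["clock"]); cv2.imwrite("pics/still.png",cv2.resize(F[-1][100:230,195:295].astype(np.uint8),None,fx=5,fy=4.6))
E
python3 still.py 12; python3 look.py y side 165 220 265 320 6
```

```text
clock: 23.9
position: [0.3638, 0.3094, 0.0662]
tool_rot: [-3.141, -0.002, 0.692]
force: [-0.6, -0.1, 0.0]
grip_width: -0.0002
0 tub [0.041 0.564] 1.45 static [0.416 0.565] 0.58
1 tub [0.039 0.608] 1.59 static [0.492 0.465] 0.4
2 tub [-0.032  0.548] 1.6 static [0.664 0.467] 0.63
3 tub [-0.025  0.497] 1.5 static [0.678 0.562] 0.81
4 tub [-0.033  0.408] 1.26 static [0.724 0.509] 0.8
5 tub [0.016 0.499] 1.04 static [0.645 0.511] 0.76
6 tub [0.03  0.536] 0.84 static [0.624 0.501] 0.68
7 tub [0.036 0.629] 0.96 static [0.668 0.546] 0.59
8 tub [0.027 0.638] 1.04 static [0.542 0.544] 0.46
9 tub [0.005 0.675] 0.96 static [0.447 0.475] 0.4
10 tub [0.077 0.605] 0.71 static [0.501 0.494] 0.33
11 tub [-0.   0.5] 0.0 static [0.5 0.5] 0.0
24.5
```

View pics/y_side.png

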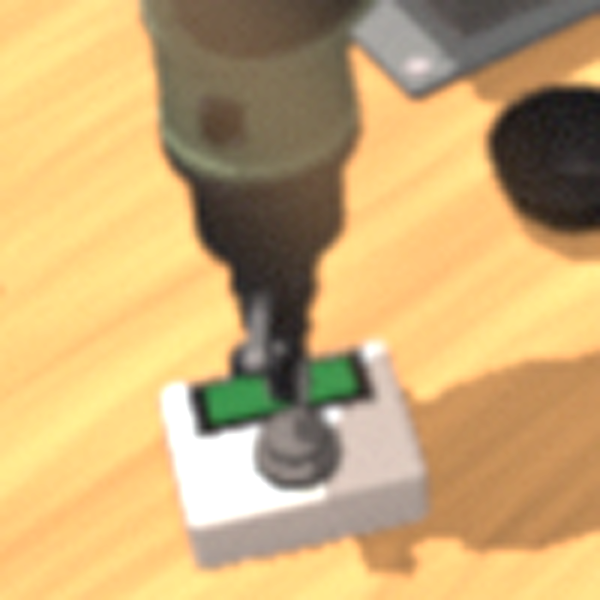

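View pics/still.png

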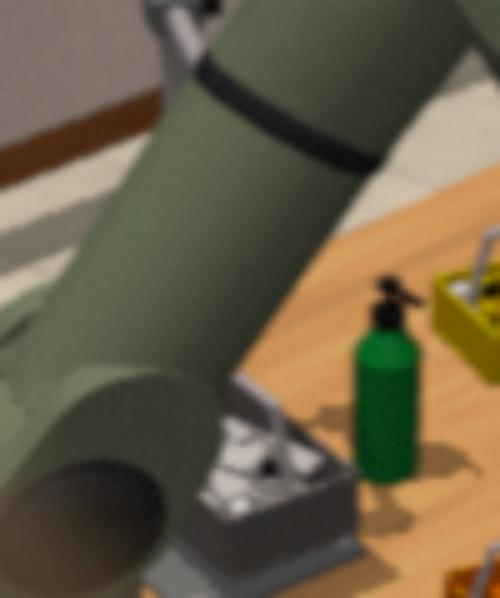

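```bash
sed -i 's/"tub":(slice(180,225),slice(210,272))/"tub":(slice(180,224),slice(240,272))/; s/"static":(slice(100,145),slice(225,250))/"static":(slice(160,204),slice(266,298))/' still.py
python3 -m creep '[{"tx":0,"ty":0,"tz":0,"rx":0,"ry":0,"rz":0,"hand":1},{"tx":0,"ty":0,"tz":0,"rx":0,"ry":0,"rz":0,"hand":1},{"tx":0,"ty":0,"tz":0,"rx":0,"ry":0,"rz":0,"hand":1},{"tx":0,"ty":0,"tz":0,"rx":0,"ry":0,"rz":0,"hand":1},{"tx":0,"ty":0,"tz":0,"rx":0,"ry":0,"rz":0,"hand":1},{"tx":0,"ty":0,"tz":0,"rx":0,"ry":0,"rz":0,"hand":1},{"tx":0,"ty":0,"tz":0,"rx":0,"ry":0,"rz":0,"hand":1},{"tx":0,"ty":0,"tz":0,"rx":0,"ry":0,"rz":0,"hand":1}]' 40
python3 -m creep '[{"tx":0,"ty":0,"tz":0,"rx":0,"ry":0,"rz":0,"hand":1},{"tx":0,"ty":0,"tz":0,"rx":0,"ry":0,"rz":0,"hand":1},{"tx":0,"ty":0,"tz":0,"rx":0,"ry":0,"rz":0,"hand":1},{"tx":0,"ty":0,"tz":0,"rx":0,"ry":0,"rz":0,"hand":1},{"tx":0,"ty":0,"tz":0,"rx":0,"ry":0,"rz":0,"hand":1},{"tx":0,"ty":0,"tz":0,"rx":0,"ry":0,"rz":0,"hand":1},{"tx":0,"ty":0,"tz":0,"rx":0,"ry":0,"rz":0,"hand":1},{"tx":0,"ty":0,"tz":0,"rx":0,"ry":0,"rz":0,"hand":1}]' 40 | head -1
python3 still.py 20
```

```text
clock: 25.35
position: [0.3637, 0.3102, 0.0667]
tool_rot: [-3.14, -0.003, 0.693]
force: [-0.2, 0.6, -0.3]
grip_width: -0.0002
clock: 26.15
0 tub [0.096 0.606] 0.56 static [0.012 0.449] 0.3
1 tub [0.144 0.532] 0.6 static [0.022 0.493] 0.33
2 tub [0.078 0.487] 0.79 static [-0.038  0.429] 0.32
3 tub [0.077 0.435] 0.9 static [0.008 0.449] 0.31
4 tub [0.075 0.452] 0.91 static [-0.027  0.409] 0.34
5 tub [0.081 0.461] 0.79 static [-0.016  0.497] 0.31
6 tub [0.101 0.485] 0.63 static [-0.01   0.482] 0.34
7 tub [0.019 0.437] 0.31 static [-0.039  0.509] 0.29
8 tub [0.01  0.599] 0.8 static [-0.012  0.449] 0.33
9 tub [-0.027  0.662] 1.16 static [-0.01   0.492] 0.34
10 tub [-0.059  0.646] 1.36 static [0.011 0.474] 0.31
11 tub [-0.022  0.816] 1.43 static [0.021 0.462] 0.3
12 tub [-0.091  0.859] 1.48 static [-0.058  0.459] 0.32
13 tub [-0.056  0.791] 1.48 static [0.046 0.438] 0.32
14 tub [-0.023  0.779] 1.38 static [-0.007  0.527] 0.32
15 tub [-0.066  0.772] 1.31 static [0.023 0.452] 0.31
16 tub [-0.008  0.608] 1.03 static [0.022 0.442] 0.33
17 tub [-0.003  0.572] 0.85 static [-0.013  0.483] 0.33
18 tub [0.031 0.551] 0.56 static [0.038 0.525] 0.3
19 tub [-0.   0.5] 0.0 static [0.  0.5] 0.0
27.15
```

A residual pendulum swing of under 1 mm with a period of about 0.9 s remains. I'll wait longer.

```bash
python3 -m creep '[{"tx":0,"ty":0,"tz":0,"rx":0,"ry":0,"rz":0,"hand":1},{"tx":0,"ty":0,"tz":0,"rx":0,"ry":0,"rz":0,"hand":1},{"tx":0,"ty":0,"tz":0,"rx":0,"ry":0,"rz":0,"hand":1},{"tx":0,"ty":0,"tz":0,"rx":0,"ry":0,"rz":0,"hand":1},{"tx":0,"ty":0,"tz":0,"rx":0,"ry":0,"rz":0,"hand":1},{"tx":0,"ty":0,"tz":0,"rx":0,"ry":0,"rz":0,"hand":1},{"tx":0,"ty":0,"tz":0,"rx":0,"ry":0,"rz":0,"hand":1},{"tx":0,"ty":0,"tz":0,"rx":0,"ry":0,"rz":0,"hand":1}]' 40 | head -1
python3 -m creep '[{"tx":0,"ty":0,"tz":0,"rx":0,"ry":0,"rz":0,"hand":1},{"tx":0,"ty":0,"tz":0,"rx":0,"ry":0,"rz":0,"hand":1},{"tx":0,"ty":0,"tz":0,"rx":0,"ry":0,"rz":0,"hand":1},{"tx":0,"ty":0,"tz":0,"rx":0,"ry":0,"rz":0,"hand":1},{"tx":0,"ty":0,"tz":0,"rx":0,"ry":0,"rz":0,"hand":1},{"tx":0,"ty":0,"tz":0,"rx":0,"ry":0,"rz":0,"hand":1},{"tx":0,"ty":0,"tz":0,"rx":0,"ry":0,"rz":0,"hand":1},{"tx":0,"ty":0,"tz":0,"rx":0,"ry":0,"rz":0,"hand":1}]' 40 | head -1
python3 -m creep '[{"tx":0,"ty":0,"tz":0,"rx":0,"ry":0,"rz":0,"hand":1},{"tx":0,"ty":0,"tz":0,"rx":0,"ry":0,"rz":0,"hand":1},{"tx":0,"ty":0,"tz":0,"rx":0,"ry":0,"rz":0,"hand":1},{"tx":0,"ty":0,"tz":0,"rx":0,"ry":0,"rz":0,"hand":1},{"tx":0,"ty":0,"tz":0,"rx":0,"ry":0,"rz":0,"hand":1},{"tx":0,"ty":0,"tz":0,"rx":0,"ry":0,"rz":0,"hand":1},{"tx":0,"ty":0,"tz":0,"rx":0,"ry":0,"rz":0,"hand":1},{"tx":0,"ty":0,"tz":0,"rx":0,"ry":0,"rz":0,"hand":1}]' 40 | head -1
python3 -m creep '[{"tx":0,"ty":0,"tz":0,"rx":0,"ry":0,"rz":0,"hand":1},{"tx":0,"ty":0,"tz":0,"rx":0,"ry":0,"rz":0,"hand":1},{"tx":0,"ty":0,"tz":0,"rx":0,"ry":0,"rz":0,"hand":1},{"tx":0,"ty":0,"tz":0,"rx":0,"ry":0,"rz":0,"hand":1},{"tx":0,"ty":0,"tz":0,"rx":0,"ry":0,"rz":0,"hand":1},{"tx":0,"ty":0,"tz":0,"rx":0,"ry":0,"rz":0,"hand":1},{"tx":0,"ty":0,"tz":0,"rx":0,"ry":0,"rz":0,"hand":1},{"tx":0,"ty":0,"tz":0,"rx":0,"ry":0,"rz":0,"hand":1}]' 40 | head -1
python3 still.py 20
python3 -c "
from workcell import viewer;import cv2
f=viewer.grab_frame('top');cv2.imwrite('pics/z_top.png',cv2.resize(f['pixels'][100:260,100:310],None,fx=3.5,fy=3.5,interpolation=2))"
```

```text
clock: 27.95
clock: 28.75
clock: 29.55
clock: 30.35
0 tub [-0.036  0.513] 0.27 static [-0.006  0.547] 0.29
1 tub [-0.009  0.474] 0.29 static [0.031 0.44 ] 0.3
2 tub [-0.042  0.479] 0.28 static [0.028 0.464] 0.32
3 tub [-0.024  0.453] 0.28 static [-0.011  0.49 ] 0.3
4 tub [0.043 0.465] 0.27 static [0.    0.512] 0.29
5 tub [-0.021  0.469] 0.28 static [0.059 0.475] 0.28
6 tub [-0.057  0.501] 0.27 static [0.016 0.47 ] 0.3
7 tub [-0.007  0.454] 0.28 static [0.031 0.487] 0.28
8 tub [-0.017  0.47 ] 0.28 static [0.036 0.463] 0.31
9 tub [-0.02   0.502] 0.28 static [0.053 0.51 ] 0.29
10 tub [-0.062  0.454] 0.27 static [0.044 0.495] 0.3
11 tub [0.021 0.474] 0.26 static [-0.022  0.545] 0.3
12 tub [-0.001  0.477] 0.27 static [0.024 0.481] 0.29
13 tub [-0.038  0.512] 0.29 static [-0.021  0.465] 0.31
14 tub [-0.031  0.461] 0.28 static [0.029 0.414] 0.29
15 tub [-0.016  0.459] 0.29 static [0.004 0.477] 0.32
16 tub [-0.001  0.48 ] 0.27 static [-0.011  0.524] 0.3
17 tub [-0.061  0.508] 0.27 static [0.023 0.494] 0.3
18 tub [-0.018  0.475] 0.27 static [-0.012  0.47 ] 0.32
19 tub [-0.   0.5] 0.0 static [-0.   0.5] 0.0
31.35
```

View pics/z_top.png

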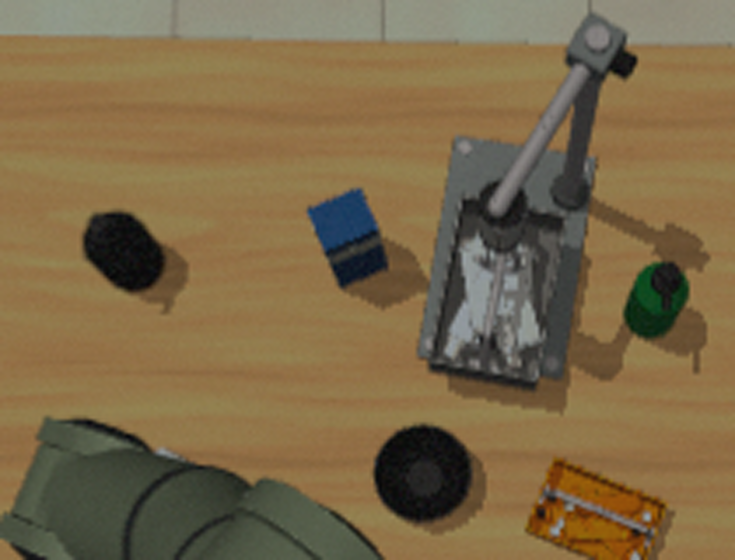

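The tub is at noise level, so it is still, and the bystanders are in place. Before pressing I'll check that the handle's middle is on the hook, using the rim corners.

Run:
```python
from h import *
from go import *
f=np.load("pics/x_top.npy",allow_pickle=True).item()
uv=(np.array([[432,360],[537,376],[565,212],[463,197]])+.5)/3.5-.5+100
W=onz(f,uv,.118); L=R.from_euler('z',-HY).apply(W-HK)
print((L*1000).round(1), "centre",(L.mean(0)*1000).round(1), "len",np.linalg.norm(W[0]-W[3]),np.linalg.norm(W[0]-W[1]))
```

```text
[[ -89.7   59.7 -117. ]
 [ -90.   -54.6 -117. ]
 [  95.7  -58.6 -117. ]
 [  95.4   54.7 -117. ]] centre [   2.8    0.3 -117. ] len 0.18518812972145968 0.11430528202159407
```

The tub centre is within 3 mm of the hook. Pressing the key under force watch.

```bash
python3 -m creep '[{"tx":0,"ty":0,"tz":8,"rx":0,"ry":0,"rz":0,"hand":1},{"tx":0,"ty":0,"tz":16,"rx":0,"ry":0,"rz":0,"hand":1},{"tx":0,"ty":0,"tz":22,"rx":0,"ry":0,"rz":0,"hand":1},{"tx":0,"ty":0,"tz":22,"rx":0,"ry":0,"rz":0,"hand":1}]' 40
python3 look.py aa side 165 220 265 320 6
```

```text
clock: 31.8
position: [0.3632, 0.3099, 0.0436]
tool_rot: [-3.14, -0.002, 0.694]
force: [0.2, -0.2, -0.1]
grip_width: -0.0002
```

View pics/aa_side.png

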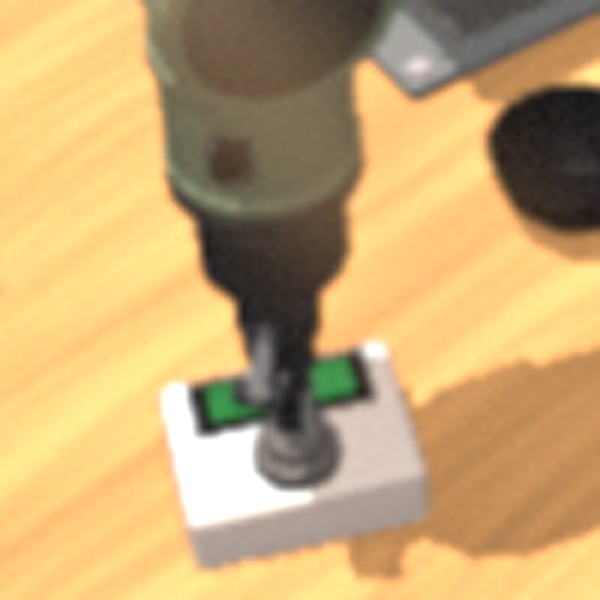

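```bash
python3 -m creep '[{"tx":0,"ty":0,"tz":3,"rx":0,"ry":0,"rz":0,"hand":1},{"tx":0,"ty":0,"tz":5,"rx":0,"ry":0,"rz":0,"hand":1},{"tx":0,"ty":0,"tz":5,"rx":0,"ry":0,"rz":0,"hand":1}]' 40
python3 -m creep '[{"tx":0,"ty":0,"tz":2,"rx":0,"ry":0,"rz":0,"hand":1},{"tx":0,"ty":0,"tz":4,"rx":0,"ry":0,"rz":0,"hand":1},{"tx":0,"ty":0,"tz":4,"rx":0,"ry":0,"rz":0,"hand":1}]' 40
```

```text
clock: 32.15
position: [0.3637, 0.3102, 0.0396]
tool_rot: [-3.14, -0.003, 0.693]
force: [-0.5, 0.8, -0.6]
grip_width: 0.0
clock: 32.45
position: [0.3637, 0.3103, 0.0356]
tool_rot: [-3.14, -0.003, 0.693]
force: [0.2, -0.2, -0.1]
grip_width: 0.0006
```

```bash
python3 -m creep '[{"tx":0,"ty":0,"tz":2,"rx":0,"ry":0,"rz":0,"hand":1},{"tx":0,"ty":0,"tz":3,"rx":0,"ry":0,"rz":0,"hand":1},{"tx":0,"ty":0,"tz":3,"rx":0,"ry":0,"rz":0,"hand":1}]' 40
python3 look.py ab side 165 220 265 320 6
```

```text
clock: 32.75
position: [0.3638, 0.3103, 0.0326]
tool_rot: [-3.14, -0.003, 0.693]
force: [0.3, -0.9, 2.8]
grip_width: 0.0001
```

View pics/ab_side.png

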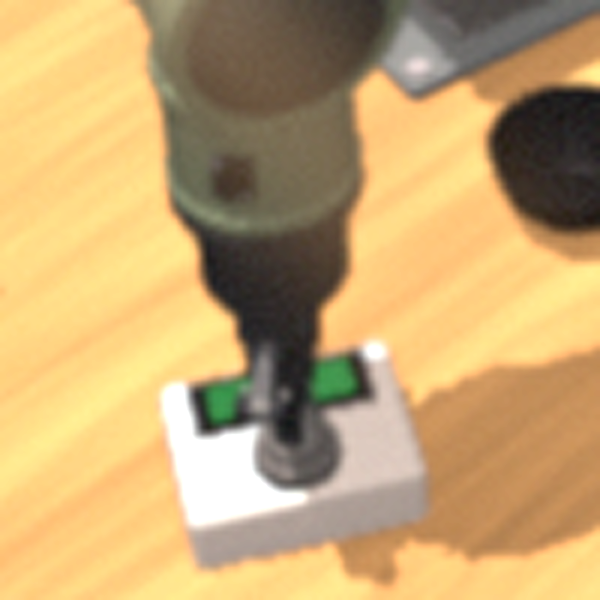

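The tip is on the key at (293,437) with 2.8 N. Pressing fully.

```bash
python3 -m creep '[{"tx":0,"ty":0,"tz":3,"rx":0,"ry":0,"rz":0,"hand":1},{"tx":0,"ty":0,"tz":6,"rx":0,"ry":0,"rz":0,"hand":1},{"tx":0,"ty":0,"tz":6,"rx":0,"ry":0,"rz":0,"hand":1},{"tx":0,"ty":0,"tz":6,"rx":0,"ry":0,"rz":0,"hand":1}]' 40
```

```text
clock: 33.2
position: [0.364, 0.3105, 0.0284]
tool_rot: [3.141, -0.005, 0.694]
force: [-11.4, -10.6, 61.0]
grip_width: -0.0
```

The key bottomed: the force is well beyond the 5 N spring, and the tool stopped. Withdrawing.

```bash
python3 -m creep '[{"tx":0,"ty":0,"tz":-4,"rx":0,"ry":0,"rz":0,"hand":1},{"tx":0,"ty":0,"tz":-12,"rx":0,"ry":0,"rz":0,"hand":1},{"tx":0,"ty":0,"tz":-30,"rx":0,"ry":0,"rz":0,"hand":1},{"tx":0,"ty":0,"tz":-55,"rx":0,"ry":0,"rz":0,"hand":1},{"tx":0,"ty":0,"tz":-80,"rx":0,"ry":0,"rz":0,"hand":1},{"tx":0,"ty":0,"tz":-100,"rx":0,"ry":0,"rz":0,"hand":1},{"tx":0,"ty":0,"tz":-100,"rx":0,"ry":0,"rz":0,"hand":1},{"tx":0,"ty":0,"tz":-100,"rx":0,"ry":0,"rz":0,"hand":1}]' 40
python3 still.py 8; python3 look.py ac side 100 80 300 320 2 top 100 100 310 280 3
```

```text
clock: 34.0
position: [0.3637, 0.3099, 0.1267]
tool_rot: [-3.141, -0.004, 0.693]
force: [-0.1, -0.1, -0.9]
grip_width: -0.0002
0 tub [0.001 0.493] 0.28 static [0.006 0.548] 0.29
1 tub [-0.004  0.508] 0.29 static [0.017 0.449] 0.28
2 tub [0.021 0.47 ] 0.27 static [-0.055  0.446] 0.26
3 tub [0.02  0.503] 0.29 static [-0.009  0.508] 0.3
4 tub [0.039 0.498] 0.29 static [0.018 0.488] 0.31
5 tub [0.013 0.44 ] 0.27 static [0.001 0.48 ] 0.29
6 tub [0.028 0.477] 0.27 static [-0.032  0.496] 0.29
7 tub [-0.   0.5] 0.0 static [-0.   0.5] 0.0
34.4
```

View pics/ac_side.png

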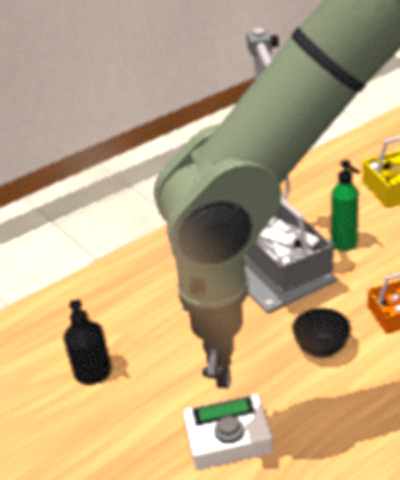

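View pics/ac_top.png

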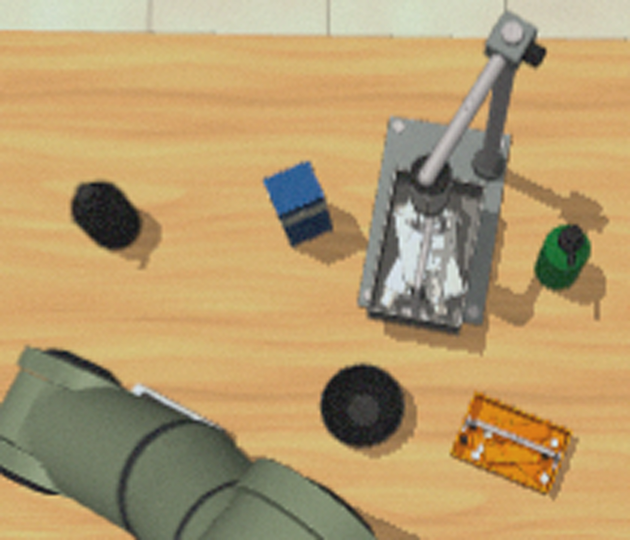

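The key is up, the tub hangs still, the bystanders are in place and the robot touches nothing. Handing in.

```bash
python3 -c "
from workcell import bot
print(bot.job_done())"
```

```text
the job is handed in; nothing more can be done
None
```

The larger grey tub hangs upright and still on the scale's hook. I pressed the indicator's key fully once the tub had settled, and handed the job in at about 34.5 s; no verdict was reported.

**How it was done**
- The first closing of the fingers missed and the second only pinched the top of the bar, because the visible finger ends lie about 22 mm behind the reported tool point. I re-gripped deeper and the tub then held.
- Wrist joint limits blocked the route past the front of the hook, so I carried the handle under the hook and came back over its tip from +y.
- In doing that the tub tipped nose-down by an estimated 0.2 to 0.3 rad, under the 0.6 limit.
- I let the weight down until the wrist force was near zero, then let go.

**Last checks**
- **Before the press:** the tub's image motion was at the camera's noise level. Its centre, worked out from the rim corners, was within 3 mm of the hook. I could not see the handle's middle on the hook directly, because the arm blocked the side view.
- **The press:** the key bottomed out, with the finger force reading 61 N, well above the 5 N needed. I had no direct reading of the key's travel.
- **After the press:** the tub was still at noise level, the key looked up again, and the fingers were about 90 mm clear of it. The pump bottles, the carton and the bowl looked unmoved.

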